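# Cap the bottle and pack the chopstick rests

### The arm

A 6-joint arm with a two-finger parallel gripper is mounted at the origin on the work surface. World frame = base frame: x ahead of the robot, y to its left, z up, the work surface at z = 0. Lengths are in mm, angles in degrees, forces in N, time in s.
With the tool pointing down it reaches from about 350 to 850 mm from the base axis. Payload 8.1 kg.
Tool frame: the origin (TCP) lies midway between the tips of the shut fingers; the grasp point (between the pads) lies 19 mm behind it; z points along the fingers, y is the direction in which the jaws open and shut (so a half turn about z gives the same grasp; the last joint's range is limited). The gripper opens to 85 mm and grips with 20 to 120 N. Pads are 22 mm wide; open, the fingers measure 114 mm over their backs; the gripper's body (76 mm by 85 mm) begins 54 mm behind the grasp point. The pads swing forward as they close: fully open they stand 13 mm farther back than shut.
Start: joints at [-72.101, 7.471, 85.268, -0, 87.261, -4.893], TCP at [232.455, -553.146, 231.292] pointing down, gripper open.
Joint ranges: [-169.43, 169.43], [-51.17, 129.36], [1.28, 143.12], [-76.62, 256.62], [0, 156.53], [-152.29, 152.29]. Speed limits (degrees/s): [136.94, 136.94, 159.86, 180, 180, 180].

### API

Orientations are given as [roll, pitch, yaw] about the fixed x, y, z axes, in that order (R = Rz(yaw) Ry(pitch) Rx(roll)).
In Python, from bench import r gives the robot as it stands.
- The arm moves only by the shell command python3 -m jog 'ROWS' [FORCE]. ROWS is JSON, a list of rows, each a list of 5 numbers: the shift along the tool's x, y, z in m, then the turn about the tool's z in rad, then the opening, from 0 (shut) to 1 (fully open). A call has 1 to 20 rows; each row is the pose to reach, as a shift and turn from the pose measured when the call began, along the tool's axes at that moment; what a row does not reach only later rows make up. A row lasts 1/10 s, in which the tool goes at most 50 mm and 8.59 degrees, less where a joint would pass 70% of its speed; a pose out of reach is approached as far as the arm can. A call with a gripper value outside its range is refused whole. The fingers move at their own pace and stop on an object; FORCE is the grip in N (left out, the last holds). Time passes only in rows, so rows that repeat a pose let the fingers close. It gives the time, the measured TCP pose, the force and the opening at its end, in the units of the state.
- r.sense(): the state, without advancing time (a new reading comes with each control period).
- r.snapshot(name): name is "side" or "top" or "wrist"; returns a dict with "pixels" (384x512x3 uint8, red, green, blue), "K" (3x3 intrinsics, pixels), "R" (3x3) and "t" (3): a world point X has camera coordinates R X + t. Camera axes: x right, y down, z forward; pixel columns grow to the right and rows downward; lengths in mm; the calibration is good to about 2 mm. A picture is of the moment at which its call begins. There is no depth.
- r.hand_in(): hands the job in, once; it reports no verdict.
The state is a dict: "time": time; "joint_pos": joint angles; "qd": joint speeds; "joint_efforts": joint torques, N m; "tool_pos": TCP position; "tcp_rot": TCP orientation; "ft_force": force on the tool from outside, world axes, zero at the start; "wrist_torque": the same for the moment, N m; "finger_gap": finger opening in mm.
Only numpy, scipy, OpenCV 4.12 (cv2) and the standard library are available. Lean on these libraries where they do the work, as an engineer would, in place of code of your own. Each camera call takes 0.05 s, during which the arm holds its last target.

### The job

Close up the tray for a picnic: set the twist cap on the green bottle's neck, turn it back (anticlockwise) until it drops into the thread, then screw it forward (clockwise) until it is fully home. Also press every chopstick rest that is there fully down into a matching cutout of the lunchbox insert, one to a cutout, and leave the glasses where they stand.

Things in the scene. Friction and masses are not known exactly. Their poses are not given: they have to be found in the camera images.
- neck (a point): green glass bottle's neck; point: centre of its mouth, z up. A bare tapered lip 38 across stands 8 above a coarse three-start lug thread 45 across; shoulder 76 across from 40 below the mouth. Height of the cap's centre over this point: lying on top of the thread +4 (+6 on its stops), dropped into the thread -4, fully home -8
- bottle: the bottle, 150 high, fixed to the tray, cannot turn; origin: centre of its underside. Where the thread starts lie round it is not told. On top of the thread the cap meets a stop clockwise; anticlockwise (from above) within 0 to 110 degrees it comes over the starts (16 degrees wide) and drops 8 when pushed with 4 N. Then 80 to 100 degrees clockwise, pushed with 4 N, brings it 4 lower to a hard stop
- cap_mid (a point): the bottle's twist cap: aluminium, round (16 flat facets), 52 across, 24 high, bore 46 open underneath, three lugs inside its lower edge; 40 g; lies on the tray open side down at the start; point: its centre, half-way up; z up; how its lugs lie is not told
- rest1_mid (a point): stainless chopstick rest (3 or 4 are present, identical): T-shaped from above, 62 long, lying upright on the tray; stem 12 wide along x, head 22 wide and 20 long at its +x end; top 20 high, but a saddle 17 high from x = -23 to +11; its foot tapers in 1.8 over the lowest 5; 60 g. Pinch across the stem at x = -6, by its upper 8 only. Point: its centre, 10 above the underside, z up
- rest2_mid (a point): chopstick rest like rest1 (may be absent); same point and axes
- rest3_mid (a point): chopstick rest like rest1 (may be absent); same point and axes
- rest4_mid (a point): chopstick rest like rest1 (may be absent); same point and axes
- cutout1 (a point): T-shaped cutout in the insert, outline of a rest plus 0.8 all round, 9 deep. Point: its centre, level with the insert's top; x to the T's head end, z up. Any rest fits any cutout. Sprung nubs grip the stem at x = -6: a rest laid in stops 3 or 4 short of the bottom; about 10 N straight down on its saddle sends it home, its centre then 1 above this point, its saddle 8 above. If askew, press the high end
- cutout2 (a point): cutout like cutout1; the four lie in a row, 52 apart across x; the box's rim, 3 higher than the insert, is 62 away along x
- cutout3 (a point): cutout like cutout1; beside the outer cutouts the box's rim, 3 higher than the insert, is 40 away across x
- cutout4 (a point): cutout like cutout1; beside the outer cutouts the box's rim, 3 higher than the insert, is 40 away across x
- lunchbox: hard plastic lunchbox without its lid, fixed on the tray, 124 (x) by 244 (y) by 48 high, filled with a rigid grey insert whose top is 45 above the underside; origin: centre of the underside; its cutouts lie in a row along y
- tray: birch plywood tray, fixed, 460 (x) by 780 (y), its floor 10 above the table, rim 22 above the table; origin: centre of the underside
- glass1: clear drinking glass, 64 across at the rim, 85 high, standing at the tray's far side; origin: centre of the underside; to be left alone
- glass2: clear drinking glass, 64 across at the rim, 85 high, standing at the tray's far side; origin: centre of the underside; to be left alone
- glass3: clear drinking glass, 64 across at the rim, 85 high, standing at the tray's far side; origin: centre of the underside; to be left alone
Things that resemble listed ones, but are neither listed nor needed, are in the scene too. Leave any blue or red look-alike of the part that bears rest2_mid alone.

How it is judged:
By the outcome, as a careful person would: the job done as asked, in the order asked, and still so for the second after the job is handed in, with the robot touching nothing.
Of rest1, rest2, rest3, rest4 only 3 to 4 are there at a start; the rules pass over those that are not, and their reading is None.
At some moment in a run one of rest1, rest2, rest3, rest4 may be knocked a few centimetres aside while the robot is not near it.
It also fails if it takes over 210 s, if anything falls off the work surface, if the arm or the gripper's body presses on something with over 40 N, if the wrist force passes 120 N, or if a joint passes its speed limit or range.

## Working session

There is one attempt and no reset: what is moved stays moved. The work goes in short steps, Python scripts to look and compute and a shell command to move; the robot and the scene stay as the last step left them, time stands still between calls to the robot, and variables do not carry over. Pictures are saved under pics/ and viewed, and the job is handed in when it is done.

```bash
ls; mkdir -p pics
python3 - <<'E'
from bench import r
import cv2
s=r.sense()
print({k:s[k] for k in s})
for n in ("side","top","wrist"):
    p=r.snapshot(n); cv2.imwrite(f"pics/{n}0.png",p["pixels"][:,:,::-1]); print(n,p["K"],p["R"],p["t"])
E
```

```text
pics
{'time': 0.0, 'joint_pos': array([-7.21006230e+01,  7.51492986e+00,  8.53300296e+01,  6.48855982e-04,
        8.72612389e+01, -4.89275932e+00]), 'qd': array([-0.12034903, -0.02058802,  0.05687593,  0.06019206,  0.08467459,
        0.09497405]), 'joint_efforts': array([-1.26231374e-03, -5.69409442e+01, -5.00546694e+01, -2.04462326e-04,
        1.52307161e-02, -4.10314044e-05]), 'tool_pos': array([ 232.29041876, -552.61094138,  230.23909718]), 'tcp_rot': array([-1.79894244e+02, -9.70345557e-03,  2.27920958e+01]), 'ft_force': array([-0.2252404 , -0.07273788, -0.2945713 ]), 'wrist_torque': array([ 0.00563612, -0.01447191, -0.01311101]), 'finger_gap': 85.20015655317}
side [[379.09193874   0.         250.86184364]
 [  0.         379.09193874 189.16920241]
 [  0.           0.           1.        ]] [[-0.80370573 -0.59495022 -0.00955725]
 [-0.39586068  0.54661357 -0.73790781]
 [ 0.44424253 -0.58927739 -0.67483385]] [409.48869035 260.09327164 916.13636068]
top [[467.8567825    0.         257.53620503]
 [  0.         467.8567825  188.62784505]
 [  0.           0.           1.        ]] [[ 0.021516   -0.99948752 -0.02370158]
 [-0.99606245 -0.01939085 -0.08650772]
 [ 0.08600379  0.02546955 -0.9959692 ]] [  19.85828977  520.81894168 1533.87943688]
wrist [[324.72244249   0.         254.2505773 ]
 [  0.         324.72244249 191.83562753]
 [  0.           0.           1.        ]] [[ 0.38821436 -0.92156836 -0.00117188]
 [-0.88035459 -0.37122832  0.29523775]
 [-0.2725168  -0.11358386 -0.9554231 ]] [-600.23516634  -39.79466511  379.90315889]
```

View pics/top0.png

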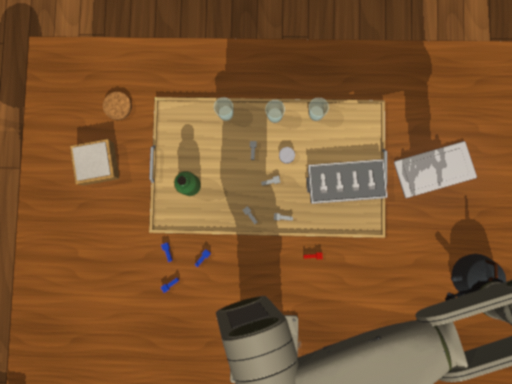

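View pics/side0.png

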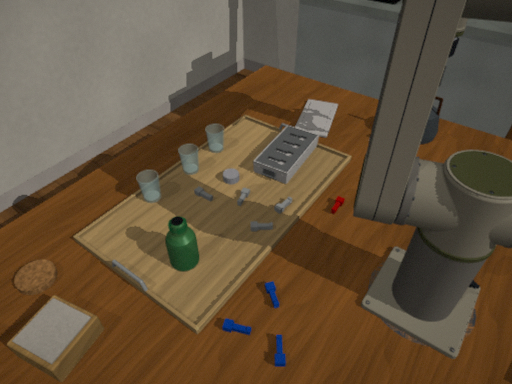

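View pics/wrist0.png

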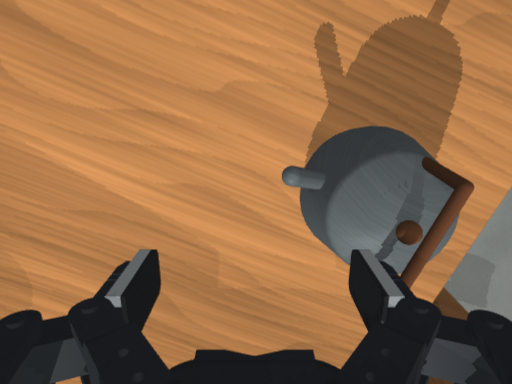

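```bash
cat > h.py <<'E'
from bench import r
import cv2, numpy as np
from scipy.spatial.transform import Rotation as Ro
def snap(n,f=None):
    p=r.snapshot(n); p["pixels"]=np.array(p["pixels"])
    if f: cv2.imwrite(f"pics/{f}.png",p["pixels"][:,:,::-1])
    return p
def ray(p,uv,z):
    K,R,t=map(np.array,(p["K"],p["R"],p["t"])); t=t.ravel()
    c=-R.T@t; d=R.T@np.linalg.inv(K)@np.array([uv[0],uv[1],1.])
    return c+d*(z-c[2])/d[2]
def proj(p,X):
    K,R,t=map(np.array,(p["K"],p["R"],p["t"])); q=K@(R@np.array(X,float)+t.ravel()); return q[:2]/q[2]
def crop(p,f,x0,y0,x1,y1,s):
    im=p["pixels"][y0:y1,x0:x1,::-1]; cv2.imwrite(f"pics/{f}.png",cv2.resize(im,None,fx=s,fy=s,interpolation=cv2.INTER_CUBIC))
def go(target,yaw=None):
    "world target of TCP -> tool-frame shift in m, turn in rad"
    s=r.sense(); R=Ro.from_euler('xyz',s["tcp_rot"],degrees=True)
    d=R.inv().apply(np.array(target)-s["tool_pos"])/1000
    out=[round(float(v),4) for v in d]
    tr=0
    if yaw is not None:
        dy=(yaw-s["tcp_rot"][2]+90)%180-90
        tr=-np.radians(dy)
    print("t",round(s["time"],2),"pos",s["tool_pos"].round(1),"rot",s["tcp_rot"].round(1),"j6",s["joint_pos"][5].round(1),"F",s["ft_force"].round(1),"gap",round(s["finger_gap"],1))
    print("row",out,"turn",round(float(tr),3), "alt",round(float(tr-np.sign(tr)*np.pi),3))
E
python3 - <<'E'
from h import *
p=snap("top")
crop(p,"topc",140,85,400,250,3)
for n,uv,z in [("bottle",(181,180),160),("cap",(287,155),34),("rA",(253,150),27),("rB",(272,181),27),("rC",(249,214),27),("rD",(284,217),27),("c1",(323,182),55),("c4",(371,182),55)]:
    print(n,ray(p,uv,z).round(0))
E
```

```text
bottle [530. 261. 160.]
cap [633. -65.  34.]
rA [649.  48.  27.]
rB [546. -17.  27.]
rC [435.  57.  27.]
rD [428. -59.  27.]
c1 [ 543. -183.   55.]
c4 [ 546. -338.   55.]
```

View pics/topc.png

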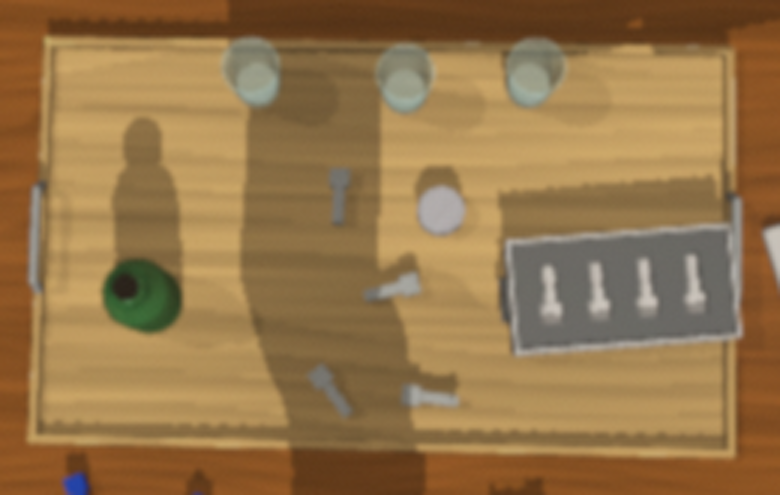

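Run:
```python
from h import *
p=snap("wrist"); R=p["R"];t=p["t"]
s=r.sense(); Rt=Ro.from_euler('xyz',s["tcp_rot"],degrees=True)
print("cam in tool",Rt.inv().apply(-R.T@t-s["tool_pos"]), "axes in tool (cols x,y,z)",(Rt.inv().as_matrix()@R.T).round(3))
go((560,-40,330),90)
```

```text
cam in tool [  74.65002847    0.82350896 -143.52424199] axes in tool (cols x,y,z) [[ 0.001 -0.955 -0.295]
 [ 1.     0.001  0.001]
 [-0.    -0.295  0.955]]
t 0.25 pos [ 232.4 -552.9  230.8] rot [-179.9   -0.    22.8] j6 -4.9 F [-0.4 -0.8 -0.1] gap 85.4
row [0.5007, -0.346, -0.0989] turn -1.173 alt 1.969
```

```bash
python3 -c "
from h import *
go((480,-40,340),0)"
```

```text
t 0.25 pos [ 232.4 -552.9  230.8] rot [-179.9   -0.    22.8] j6 -4.9 F [-0.4 -0.8 -0.1] gap 85.4
row [0.427, -0.377, -0.1089] turn 0.398 alt -2.744
```

```bash
python3 -m jog '[[0,0,-0.05,0,1],[0,0,-0.1,0,1],[0.427,-0.377,-0.109,0.398,1],[0.427,-0.377,-0.109,0.398,1],[0.427,-0.377,-0.109,0.398,1],[0.427,-0.377,-0.109,0.398,1],[0.427,-0.377,-0.109,0.398,1],[0.427,-0.377,-0.109,0.398,1],[0.427,-0.377,-0.109,0.398,1],[0.427,-0.377,-0.109,0.398,1],[0.427,-0.377,-0.109,0.398,1],[0.427,-0.377,-0.109,0.398,1],[0.427,-0.377,-0.109,0.398,1],[0.427,-0.377,-0.109,0.398,1],[0.427,-0.377,-0.109,0.398,1],[0.427,-0.377,-0.109,0.398,1],[0.427,-0.377,-0.109,0.398,1],[0.427,-0.377,-0.109,0.398,1]]'
python3 - <<'E'
from h import *
p=snap("wrist","w1"); snap("side","s1")
go((480,-40,340),0)
np.savez("w1.npz",**p)
E
```

```text
time: 2.05
tool_pos: [479.7, -41.2, 340.2]
tcp_rot: [-180.0, 0.0, -0.1]
ft_force: [-0.4, 0.4, 0.1]
finger_gap: 85.4
t 2.15 pos [479.8 -41.  340.2] rot [-1.8e+02  0.0e+00 -1.0e-01] j6 79.1 F [ 0.2  0.1 -0.3] gap 85.5
row [0.0002, -0.001, 0.0003] turn -0.002 alt 3.14
```

View pics/w1.png

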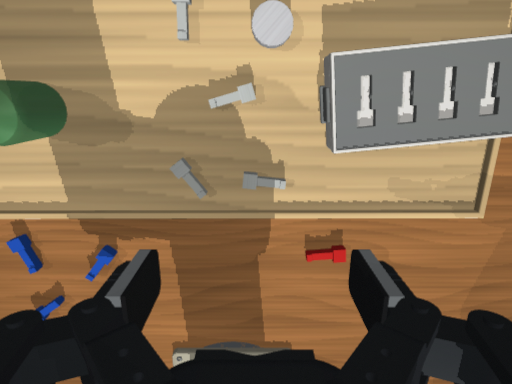

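Run:
```python
from h import *
p=dict(np.load("w1.npz"))
print(ray(p,(272,24),34), ray(p,(30,112),160))
for a in [(366,100),(406,97),(447,92),(488,87)]: print(ray(p,a,55).round(1))
go((610,-65,180),0)
```

```text
[635.29077927 -64.77309492  34.        ] [535.96179596 175.09551096 160.        ]
[ 544.2 -184.5   55. ]
[ 547.8 -234.9   55. ]
[ 553.8 -285.8   55. ]
[ 559.7 -336.3   55. ]
t 2.15 pos [479.8 -41.  340.2] rot [-1.8e+02  0.0e+00 -1.0e-01] j6 79.1 F [ 0.2  0.1 -0.3] gap 85.5
row [0.1303, 0.0238, 0.1602] turn -0.002 alt 3.14
```

```bash
python3 -m jog '[[0.130,0.024,0.160,0,1],[0.130,0.024,0.160,0,1],[0.130,0.024,0.160,0,1],[0.130,0.024,0.160,0,1],[0.130,0.024,0.160,0,1],[0.130,0.024,0.160,0,1]]' 40
python3 - <<'E'
from h import *
p=snap("wrist","w2")
hsv=cv2.cvtColor(p["pixels"],cv2.COLOR_RGB2HSV)
m=((hsv[...,1]<45)&(hsv[...,2]>90)).astype(np.uint8)
m=cv2.morphologyEx(m,cv2.MORPH_OPEN,np.ones((5,5)))
n,l,st,c=cv2.connectedComponentsWithStats(m)
for i in range(1,n):
    if st[i,4]>300: print(st[i],c[i].round(1), ray(p,c[i],34).round(1))
go((635,-65,9),0)
E
```

```text
time: 2.75
tool_pos: [608.5, -65.6, 177.6]
tcp_rot: [-179.9, 0.3, -0.2]
ft_force: [-0.8, -0.2, 1.2]
finger_gap: 85.2
[181   0  41  11 334] [201.1   4. ] [748.4 -25.3  34. ]
[ 107   94   28   71 1250] [123.  123.2] [656.7  47.2  34. ]
[ 224  116   58   59 2714] [252.3 144.9] [637.6 -65.   34. ]
[  334   178   178   136 11164] [407.7 239.1] [ 545.7 -215.4   34. ]
[484 210  21  59 679] [496. 244.] [ 540.3 -302.1   34. ]
[168 219  63  30 916] [203.  234.2] [551.2 -17.   34. ]
[217 326  57  17 641] [241.3 334.8] [433.  -52.4  34. ]
t 2.8 pos [609.4 -65.6 180.5] rot [-1.799e+02  1.000e-01 -2.000e-01] j6 79.2 F [-0.4 -0.5  0.8] gap 85.1
row [0.0258, -0.0005, 0.1715] turn -0.003 alt 3.139
```

View pics/w2.png

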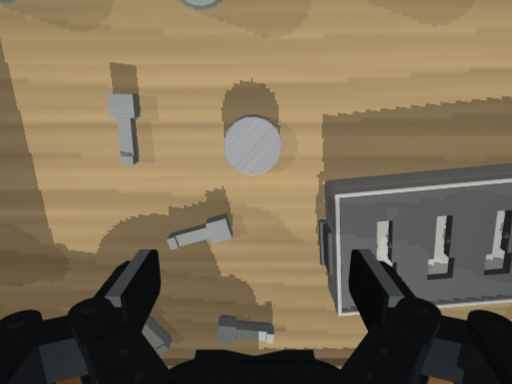

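```bash
python3 -m jog '[[0.027,0,0.05,0,1],[0.027,0,0.1,0,1],[0.027,0,0.135,0,1],[0.027,0,0.155,0,1],[0.027,0,0.165,0,1],[0.027,0,0.171,0,1],[0.027,0,0.171,0,1],[0.027,0,0.171,0,0.5],[0.027,0,0.171,0,0.5],[0.027,0,0.171,0,0.4],[0.027,0,0.171,0,0.3],[0.027,0,0.171,0,0.3],[0.027,0,0.171,0,0.3],[0.027,0,0.171,0,0.3],[0.027,0,0.171,0,0.3]]' 40
```

```text
time: 4.3
tool_pos: [637.6, -65.7, 11.5]
tcp_rot: [-180.0, -0.1, -0.2]
ft_force: [-2.5, -0.0, 6.9]
finger_gap: 51.1
```

```bash
python3 -m jog '[[0,0,-0.03,0,0.3],[0,0,-0.08,0,0.3],[0,0,-0.13,0,0.3],[0,0,-0.18,0,0.3],[-0.02,-0.02,-0.23,0,0.3],[-0.05,-0.05,-0.27,0,0.3],[-0.158,-0.327,-0.33,0,0.3],[-0.158,-0.327,-0.33,0,0.3],[-0.158,-0.327,-0.33,0,0.3],[-0.158,-0.327,-0.33,0,0.3],[-0.158,-0.327,-0.33,0,0.3],[-0.158,-0.327,-0.33,0,0.3],[-0.158,-0.327,-0.33,0,0.3],[-0.158,-0.327,-0.33,0,0.3],[-0.158,-0.327,-0.33,0,0.3],[-0.158,-0.327,-0.33,0,0.3]]' 40
python3 - <<'E'
from h import *
p=snap("wrist","w3");p2=snap("top"); p3=snap("side")
np.savez("w3.npz",**p)
crop(p2,"t3",150,140,230,220,6)
crop(p3,"s3",140,190,240,290,5)
go((480,260,340),0)
E
```

```text
time: 5.9
tool_pos: [480.3, 260.2, 340.7]
tcp_rot: [180.0, -0.1, -0.2]
ft_force: [-0.0, -1.1, -0.8]
finger_gap: 50.6
t 6.05 pos [480.3 260.3 340.8] rot [ 1.8e+02 -1.0e-01 -3.0e-01] j6 113.4 F [-0.5 -0.4  0.5] gap 50.7
row [-0.0003, 0.0003, 0.0008] turn -0.005 alt 3.137
```

View pics/w3.png

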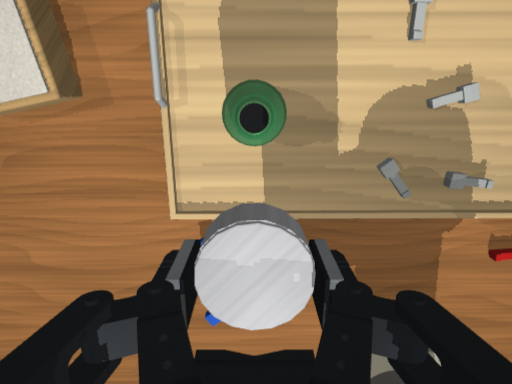

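View pics/t3.png

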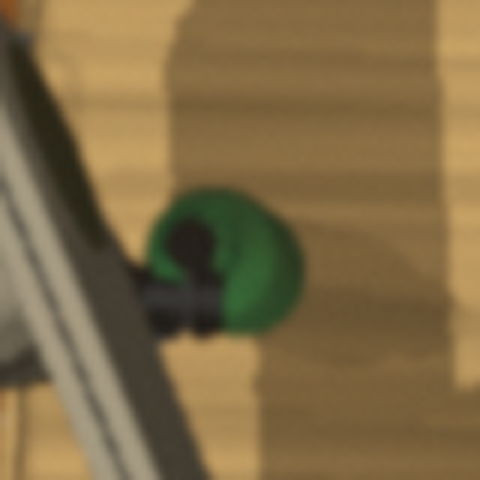

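View pics/s3.png

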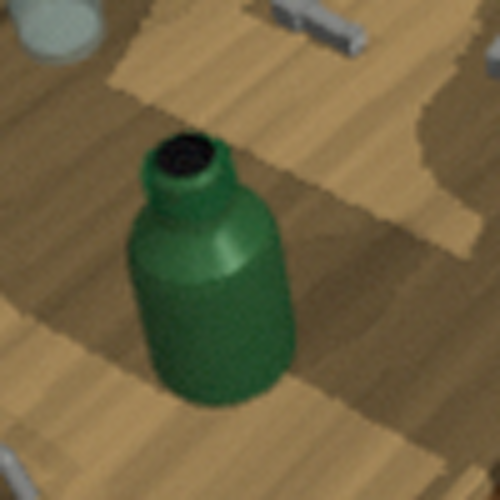

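Run:
```python
from h import *
w=dict(np.load("w3.npz")); t=snap("top"); s=snap("side")
def dk(p,x0,y0,x1,y1):
    im=p["pixels"][y0:y1,x0:x1].max(2)<42
    n,l,st,c=cv2.connectedComponentsWithStats(im.astype(np.uint8)); 
    for i in range(1,n):
        if st[i,4]>15: print(st[i],(c[i]+[x0,y0]).round(1), ray(p,c[i]+[x0,y0],160).round(1))
dk(w,225,85,285,145); dk(t,172,172,192,186); dk(s,165,210,192,232)
print(ray(w,(254,117),160),ray(t,(181.7,179.7),160),ray(s,(177,221),160))
print(ray(w,(254.5,278),340.8+22.5))
```

```text
[ 15  19  28  29 634] [253.7 117.5] [531.3 259.1 160. ]
[ 6  5  7  9 49] [181.5 180.7] [528.2 259.4 160. ]
[ 6  7 12  8 76] [176.4 220.6] [532.4 260.8 160. ]
[531.78893764 258.77722626 160.        ] [531.27624847 258.90531262 160.        ] [530.23570871 260.87888755 160.        ]
[479.60239099 258.8377034  363.3       ]
```

```bash
python3 -m jog '[[0.051,0,0.04,0,0.3],[0.051,0,0.08,0,0.3],[0.051,0,0.12,0,0.3],[0.051,0,0.15,0,0.3],[0.051,0,0.15,0,0.3],[0.051,0,0.15,0,0.3]]' 40
python3 - <<'E'
from h import *
p=snap("wrist","w4");s=snap("side");crop(s,"s4",100,130,260,290,4)
go((531.5,260.2,154),0)
E
```

```text
time: 6.75
tool_pos: [531.4, 260.1, 191.5]
tcp_rot: [180.0, -0.0, -0.3]
ft_force: [0.2, 0.9, -0.4]
finger_gap: 51.1
t 6.85 pos [532.9 260.9 194.1] rot [-179.9   -0.3   -0.2] j6 111.4 F [0.6 0.  0. ] gap 50.8
row [-0.0016, 0.0007, 0.0401] turn -0.004 alt 3.137
```

View pics/s4.png

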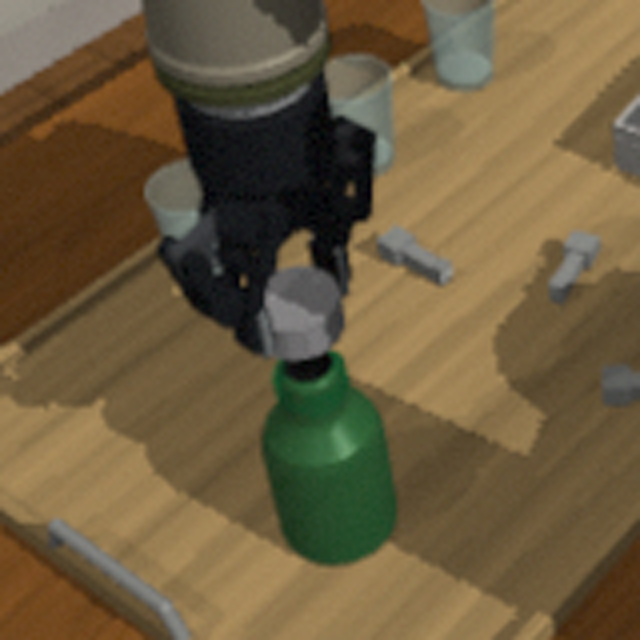

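View pics/w4.png

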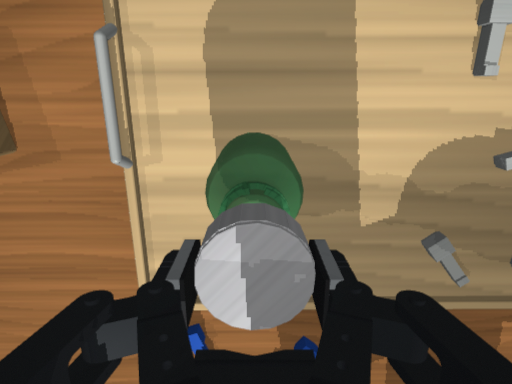

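```bash
python3 -m jog '[[-0.001,0,0.01,0,0.3],[-0.001,0,0.02,0,0.3],[-0.001,0,0.028,0,0.3],[-0.001,0,0.033,0,0.3],[-0.001,0,0.035,0,0.3],[-0.001,0,0.035,0,0.3]]' 40
python3 -m jog '[[0,0,0.001,0,0.3],[0,0,0.002,0,0.3],[0,0,0.003,0,0.3],[0,0,0.003,0,0.3]]' 40
```

```text
time: 7.45
tool_pos: [531.7, 260.8, 158.5]
tcp_rot: [-179.9, -0.2, -0.3]
ft_force: [0.1, -0.4, -0.4]
finger_gap: 51.2
time: 7.85
tool_pos: [531.8, 260.8, 155.5]
tcp_rot: [-179.9, -0.2, -0.3]
ft_force: [-0.4, 0.2, 0.2]
finger_gap: 51.2
```

```bash
python3 -m jog '[[0,0,0.001,0,0.3],[0,0,0.002,0,0.3],[0,0,0.003,0,0.3],[0,0,0.003,0,0.3],[0,0,0.003,0,0.3]]' 40
python3 -m jog '[[0,0,0.001,0,0.3],[0,0,0.001,0,0.3],[0,0,0.001,0,0.3]]' 40
```

```text
time: 8.35
tool_pos: [532.0, 260.9, 153.4]
tcp_rot: [-179.9, -0.3, -0.2]
ft_force: [-1.9, -1.0, 5.0]
finger_gap: 51.0
time: 8.65
tool_pos: [532.0, 260.9, 153.3]
tcp_rot: [-179.9, -0.3, -0.2]
ft_force: [-3.0, -2.0, 5.6]
finger_gap: 50.6
```

```bash
python3 -m jog '[[-0.001,0.0005,0.0012,-0.03,0.3],[-0.001,0.0005,0.0014,-0.06,0.3],[-0.001,0.0005,0.0014,-0.09,0.3],[-0.001,0.0005,0.0014,-0.12,0.3],[-0.001,0.0005,0.0014,-0.15,0.3],[-0.001,0.0005,0.0014,-0.15,0.3]]' 50
python3 -c "
from h import *
go((0,0,0),0);print(r.sense()['wrist_torque'])"
```

```text
time: 9.25
tool_pos: [532.0, 260.8, 153.4]
tcp_rot: [-179.9, -0.5, 8.4]
ft_force: [-0.5, 0.6, 5.9]
finger_gap: 50.8
t 9.25 pos [532.  260.8 153.4] rot [-179.9   -0.5    8.4] j6 102.8 F [-0.5  0.6  5.9] gap 50.8
row [-0.5656, 0.1804, 0.1486] turn 0.147 alt -2.995
[ 0.02381054  0.07298111 -0.02061809]
```

```bash
for i in 1; do :; done; python3 -m jog '[[0,0,0.0014,-0.03,0.3],[0,0,0.0014,-0.06,0.3],[0,0,0.0014,-0.09,0.3],[0,0,0.0014,-0.12,0.3],[0,0,0.0014,-0.15,0.3],[0,0,0.0014,-0.18,0.3],[0,0,0.0014,-0.18,0.3]]' 50
python3 -m jog '[[0,0,0.0014,-0.03,0.3],[0,0,0.0014,-0.06,0.3],[0,0,0.0014,-0.09,0.3],[0,0,0.0014,-0.12,0.3],[0,0,0.0014,-0.15,0.3],[0,0,0.0014,-0.18,0.3],[0,0,0.0014,-0.18,0.3]]' 50
```

```text
time: 9.95
tool_pos: [532.9, 261.2, 153.4]
tcp_rot: [180.0, -0.6, 18.8]
ft_force: [-0.1, 0.8, 6.5]
finger_gap: 50.7
time: 10.65
tool_pos: [533.0, 261.4, 153.0]
tcp_rot: [179.9, -0.6, 29.2]
ft_force: [-3.2, -0.8, 5.2]
finger_gap: 50.6
```

```bash
python3 -m jog '[[-0.001,0,0.0016,-0.03,0.3],[-0.001,0,0.0016,-0.06,0.3],[-0.001,0,0.0016,-0.09,0.3],[-0.001,0,0.0016,-0.12,0.3],[-0.001,0,0.0016,-0.15,0.3],[-0.001,0,0.0016,-0.15,0.3]]' 50
python3 -c "
from h import *
s=snap('side');crop(s,'s5',100,130,260,290,4);snap('wrist','w5')"
```

```text
time: 11.25
tool_pos: [531.9, 260.8, 150.9]
tcp_rot: [179.8, -0.6, 37.8]
ft_force: [0.7, 0.1, -0.6]
finger_gap: 51.0
```

View pics/s5.png

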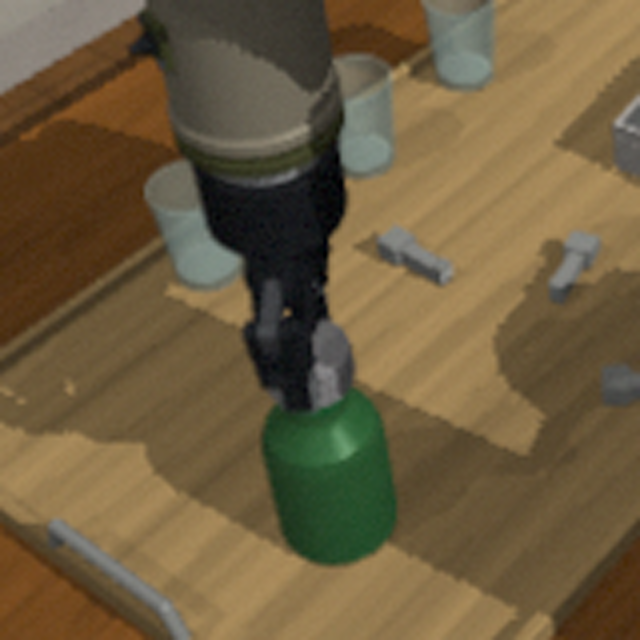

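```bash
python3 -m jog '[[0,0,0.002,0,0.3],[0,0,0.004,0,0.3],[0,0,0.006,0,0.3],[0,0,0.007,0,0.3],[0,0,0.007,0,0.3]]' 50
python3 -c "
from h import *
go((532,260.9,145),-40)"
```

```text
time: 11.85
tool_pos: [532.1, 260.9, 145.4]
tcp_rot: [179.8, -0.6, 37.7]
ft_force: [-4.8, -2.1, 8.5]
finger_gap: 50.2
t 11.85 pos [532.1 260.9 145.4] rot [179.8  -0.6  37.7] j6 73.5 F [-4.8 -2.1  8.5] gap 50.2
row [-0.0001, -0.0001, 0.0004] turn 1.356 alt -1.785
```

```bash
python3 -m jog '[[0,0,-0.0005,0,0.8],[0,0,-0.0005,0,0.9],[0,0,-0.0005,0,0.9],[0,0,-0.0005,0,0.9],[0,0,-0.0005,-0.15,0.9],[0,0,-0.0005,-0.3,0.9],[0,0,-0.0005,-0.45,0.9],[0,0,-0.0005,-0.6,0.9],[0,0,-0.0005,-0.75,0.9],[0,0,-0.0005,-0.9,0.9],[0,0,-0.0005,-1.05,0.9],[0,0,-0.0005,-1.178,0.9],[0,0,-0.0005,-1.178,0.9],[0,0,-0.0005,-1.178,0.9]]' 50
python3 -m jog '[[0,0,0,0,0.5],[0,0,0,0,0.3],[0,0,0,0,0.3],[0,0,0,0,0.3],[0,0,0,0,0.3],[0,0,0,0,0.3],[0,0,0,0,0.3]]' 50
python3 -c "
from h import *
go((532,260.9,145),-40)"
```

```text
time: 13.25
tool_pos: [532.1, 260.9, 145.7]
tcp_rot: [179.4, -0.1, 105.0]
ft_force: [0.1, 0.7, 0.3]
finger_gap: 76.9
time: 13.95
tool_pos: [532.3, 261.0, 146.0]
tcp_rot: [179.3, -0.1, 105.0]
ft_force: [1.1, 0.9, 2.5]
finger_gap: 50.4
t 13.95 pos [532.3 261.  146. ] rot [ 1.793e+02 -1.000e-01  1.050e+02] j6 6.2 F [1.1 0.9 2.5] gap 50.4
row [0.0, -0.0004, 0.001] turn -0.611 alt 2.53
```

```bash
python3 -m jog '[[0,0,0.001,0.05,0.3],[0,0,0.0013,0.1,0.3],[0,0,0.0016,0.15,0.3],[0,0,0.002,0.2,0.3],[0,0,0.0023,0.25,0.3],[0,0,0.0026,0.3,0.3],[0,0,0.0026,0.35,0.3],[0,0,0.0026,0.35,0.3]]' 60
python3 -c "
from h import *
go((532,260.9,145),-40);print(r.sense()['wrist_torque'])"
```

```text
time: 14.75
tool_pos: [532.8, 260.7, 145.4]
tcp_rot: [179.3, -0.3, 84.8]
ft_force: [-4.3, -4.3, 15.5]
finger_gap: 50.7
t 14.75 pos [532.8 260.7 145.4] rot [179.3  -0.3  84.8] j6 26.4 F [-4.3 -4.3 15.5] gap 50.7
row [0.0001, -0.0008, 0.0004] turn -0.963 alt 2.178
[-0.74551386  0.97493981 -0.06700166]
```

```bash
python3 -m jog '[[-0.0002,-0.0005,0.0010,0.05,0.3],[-0.0003,-0.0007,0.0013,0.1,0.3],[0,-0.0008,0.0016,0.15,0.3],[0,-0.0008,0.0018,0.2,0.3],[0,-0.0008,0.002,0.25,0.3],[0,-0.0008,0.0022,0.3,0.3],[0,-0.0008,0.0024,0.35,0.3],[0,-0.0008,0.0024,0.35,0.3]]' 60
python3 -c "
from h import *
go((532,260.9,145),-40);print(r.sense()['wrist_torque'])"
```

```text
time: 15.55
tool_pos: [532.7, 260.8, 144.3]
tcp_rot: [179.4, -0.6, 64.7]
ft_force: [-1.0, -1.4, 8.1]
finger_gap: 50.7
t 15.55 pos [532.7 260.8 144.3] rot [179.4  -0.6  64.7] j6 46.6 F [-1.  -1.4  8.1] gap 50.7
row [-0.0002, -0.0007, -0.0007] turn -1.315 alt 1.827
[-0.18149656  0.20072492 -0.04657479]
```

```bash
python3 -m jog '[[0,0,0.0013,0.05,0.3],[0,0,0.0015,0.1,0.3],[0,0,0.0017,0.15,0.3],[0,0,0.0019,0.2,0.3],[0,0,0.0021,0.25,0.3],[0,0,0.0023,0.3,0.3],[0,0,0.0025,0.35,0.3],[0,0,0.0025,0.35,0.3]]' 60
python3 -m jog '[[0,0,0.0013,0.05,0.3],[0,0,0.0015,0.1,0.3],[0,0,0.0017,0.15,0.3],[0,0,0.0019,0.2,0.3],[0,0,0.0021,0.25,0.3],[0,0,0.0023,0.3,0.3],[0,0,0.0025,0.35,0.3],[0,0,0.0025,0.35,0.3]]' 60
python3 -c "
from h import *
go((532,260.9,145),-40);print(r.sense()['wrist_torque'])"
```

```text
time: 16.35
tool_pos: [532.9, 260.5, 142.9]
tcp_rot: [179.6, -0.7, 44.5]
ft_force: [-2.7, -2.8, 9.7]
finger_gap: 50.6
time: 17.15
tool_pos: [533.0, 260.4, 141.8]
tcp_rot: [179.8, -0.9, 24.3]
ft_force: [-5.2, -2.3, 12.5]
finger_gap: 50.4
t 17.15 pos [533.  260.4 141.8] rot [179.8  -0.9  24.3] j6 86.9 F [-5.2 -2.3 12.5] gap 50.4
row [-0.0006, -0.0009, -0.0032] turn 1.123 alt -2.019
[-0.51295976  0.83536633 -0.10329738]
```

```bash
python3 -m jog '[[-0.0006,-0.0005,0.0013,0.05,0.3],[-0.0006,-0.0005,0.0014,0.1,0.3],[-0.0006,-0.0005,0.0014,0.15,0.3],[-0.0006,-0.0005,0.0014,0.2,0.3],[-0.0006,-0.0005,0.0014,0.25,0.3],[-0.0006,-0.0005,0.0014,0.25,0.3]]' 60
python3 -c "
from h import *
go((532,260.9,145),-40);print(r.sense()['wrist_torque'])"
```

```text
time: 17.75
tool_pos: [532.6, 259.5, 141.9]
tcp_rot: [179.9, -0.9, 9.9]
ft_force: [-3.5, -7.4, 13.7]
finger_gap: 50.8
t 17.75 pos [532.6 259.5 141.9] rot [179.9  -0.9   9.9] j6 101.3 F [-3.5 -7.4 13.7] gap 50.8
row [-0.0003, -0.0015, -0.0031] turn 0.871 alt -2.27
[-1.23061197  0.77555932  0.47836584]
```

```bash
python3 -m jog '[[-0.0003,-0.0012,0.0013,0.03,0.3],[-0.0003,-0.0012,0.0013,0.06,0.3],[-0.0003,-0.0012,0.0013,0.1,0.3],[-0.0003,-0.0012,0.0013,0.15,0.3],[-0.0003,-0.0012,0.0013,0.15,0.3]]' 80
python3 -c "
from h import *
go((532,260.9,145),-40);print(r.sense()['wrist_torque'])"
```

```text
time: 18.25
tool_pos: [532.6, 259.8, 141.5]
tcp_rot: [-180.0, -1.0, 1.1]
ft_force: [-0.9, -2.4, 6.6]
finger_gap: 50.3
t 18.25 pos [532.6 259.8 141.5] rot [-180.    -1.     1.1] j6 110.2 F [-0.9 -2.4  6.6] gap 50.3
row [-0.0005, -0.0011, -0.0035] turn 0.718 alt -2.423
[-0.6342906   0.21932666 -1.40126877]
```

```bash
python3 -m jog '[[0,0,0,0,0.6],[0,0,0,0,1],[0,0,0,0,1],[0,0,0,0,1],[0,0,0,0,1],[0,0,-0.02,0,1],[0,0,-0.05,0,1],[0,0,-0.1,0,1],[-0.05,0,-0.14,0,1],[-0.07,0,-0.16,0,1],[-0.07,0,-0.16,0,1],[-0.07,0,-0.16,0,1]]'
python3 - <<'E'
from h import *
p=snap("wrist"); s=snap("side"); np.savez("w6.npz",**p); crop(s,"s6",140,190,240,290,5);crop(p,"w6",190,30,320,200,4)
go((0,0,0),0)
E
```

```text
time: 19.45
tool_pos: [460.1, 258.7, 301.6]
tcp_rot: [-179.9, -1.1, 1.2]
ft_force: [-0.3, 0.4, -1.2]
finger_gap: 85.4
t 19.55 pos [459.9 258.1 299.1] rot [180.   -0.9   1.1] j6 112.8 F [-0.  -0.6 -0.6] gap 85.5
row [-0.4695, 0.2487, 0.2922] turn 0.02 alt -3.122
```

View pics/s6.png

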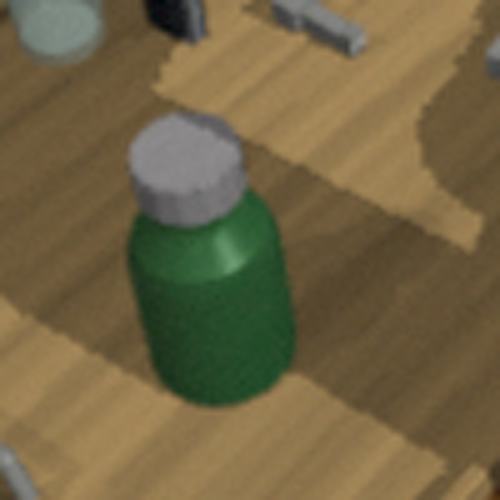

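View pics/w6.png

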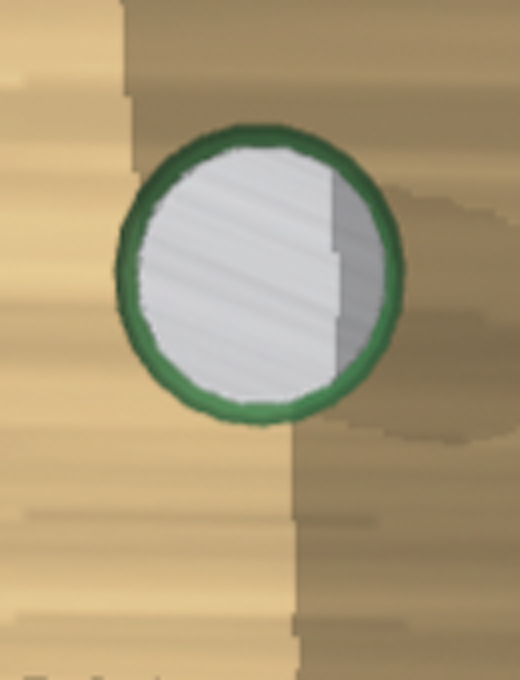

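Run:
```python
from h import *
def ori(im,c,rad,tilt=1):
    g=cv2.cvtColor(im,cv2.COLOR_RGB2GRAY).astype(np.float32)
    gx=cv2.Sobel(g,cv2.CV_32F,1,0);gy=cv2.Sobel(g,cv2.CV_32F,0,1)
    yy,xx=np.mgrid[:g.shape[0],:g.shape[1]]; m=((xx-c[0])**2+(yy-c[1])**2<rad**2)&(np.hypot(gx,gy)<25)
    a=.5*np.degrees(np.arctan2(2*(gx*gy)[m].sum(),(gx**2-gy**2)[m].sum())); return a  # gradient dir, image cw
w3=dict(np.load("w3.npz"));w6=dict(np.load("w6.npz"))
print(ori(w3["pixels"],(230,275),30),ori(w6["pixels"],(246,96),18))
cv2.imwrite("pics/w3c.png",cv2.resize(w3["pixels"][200:335,185:325,::-1],None,fx=4,fy=4))
```

```text
47.577557 -68.65724
```

View pics/w3c.png

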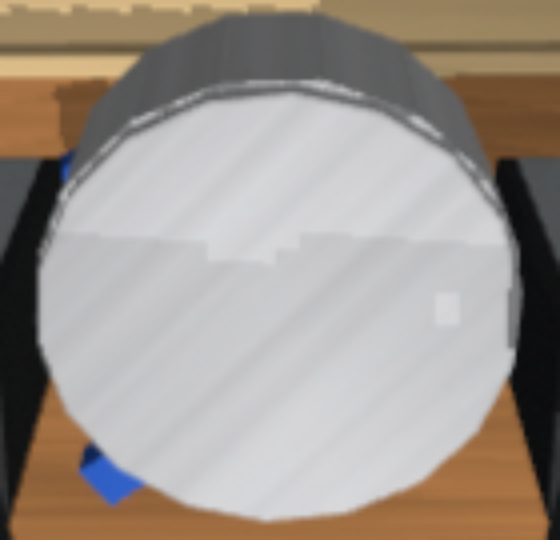

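```bash
python3 -c "
from h import *
go((470,0,280),0);go((490,-255,230),0)"
```

```text
t 19.55 pos [459.9 258.1 299.1] rot [180.   -0.9   1.1] j6 112.8 F [-0.  -0.6 -0.6] gap 85.5
row [0.0047, 0.2583, 0.0194] turn 0.02 alt -3.122
t 19.55 pos [459.9 258.1 299.1] rot [180.   -0.9   1.1] j6 112.8 F [-0.  -0.6 -0.6] gap 85.5
row [0.0188, 0.5136, 0.0698] turn 0.02 alt -3.122
```

```bash
python3 -m jog '[[0.005,0.05,0.019,0.02,1],[0.005,0.1,0.019,0.02,1],[0.005,0.15,0.019,0.02,1],[0.005,0.2,0.019,0.02,1],[0.005,0.24,0.019,0.02,1],[0.005,0.258,0.019,0.02,1],[0.005,0.258,0.019,0.02,1],[0.005,0.258,0.019,0.02,1],[0.005,0.258,0.019,0.02,1]]'
python3 -c "
from h import *
p=snap('wrist','w7');np.savez('w7.npz',**p)
go((490,-255,230),0)"
python3 -m jog '[[0.019,0.05,0.05,0,1],[0.019,0.1,0.05,0,1],[0.019,0.15,0.05,0,1],[0.019,0.2,0.05,0,1],[0.019,0.24,0.05,0,1],[0.019,0.255,0.05,0,1],[0.019,0.255,0.05,0,1],[0.019,0.255,0.05,0,1],[0.019,0.255,0.05,0,1]]'
python3 -c "
from h import *
p=snap('wrist','w8');np.savez('w8.npz',**p)
go((490,-255,230),0)"
```

```text
time: 20.45
tool_pos: [470.3, 1.1, 279.6]
tcp_rot: [-180.0, -0.8, 0.0]
ft_force: [0.1, 0.6, -0.3]
finger_gap: 85.7
t 20.5 pos [470.3   1.3 279.8] rot [ 1.8e+02 -8.0e-01  1.0e-01] j6 83.8 F [-0.5  0.1 -0.6] gap 85.3
row [0.0187, 0.2563, 0.0501] turn 0.001 alt -3.14
time: 21.4
tool_pos: [490.8, -252.0, 230.0]
tcp_rot: [-180.0, -0.8, 0.2]
ft_force: [0.1, -0.3, -0.5]
finger_gap: 85.6
t 21.45 pos [ 490.8 -252.   230.1] rot [-180.    -0.8    0.2] j6 57.0 F [-0.6  1.   0.2] gap 85.3
row [-0.0008, 0.003, 0.0001] turn 0.004 alt -3.138
```

View pics/w7.png

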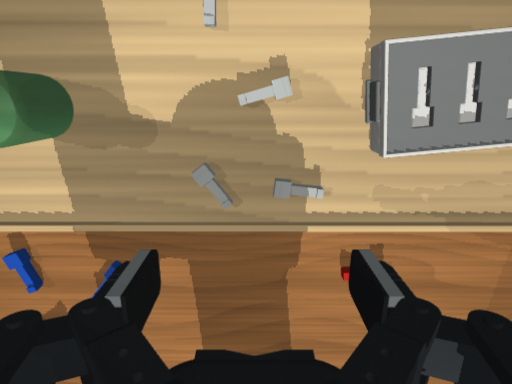

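View pics/w8.png

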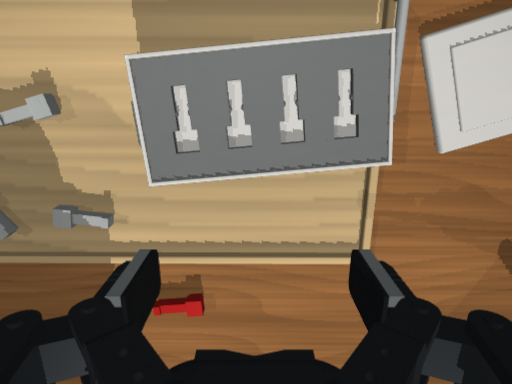

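Run:
```python
from h import *
p=dict(np.load("w8.npz")); im=p["pixels"]
g=cv2.cvtColor(im,cv2.COLOR_RGB2GRAY); print(g[120,205:215],g[100,260],im[100,260],g[60:70,300])
S=4
big=cv2.resize(im,None,fx=S,fy=S,interpolation=cv2.INTER_CUBIC); gb=cv2.cvtColor(big,cv2.COLOR_RGB2GRAY).astype(int)
hs=cv2.cvtColor(big,cv2.COLOR_RGB2HSV)
ref=int(np.median(g[110:130,205:225])); print(ref)
m=(abs(gb-ref)>14).astype(np.uint8)
ls=(hs[...,1]<40).astype(np.uint8)
ls[:, :100*S]=0; ls[:,410*S:]=0; ls[200*S:]=0
n,l,st,c=cv2.connectedComponentsWithStats(ls); i=1+np.argmax(st[1:,4]); box=(l==i).astype(np.uint8)
cn=max(cv2.findContours(box,0,1)[0],key=cv2.contourArea); h=cv2.convexHull(cn)
ap=cv2.approxPolyDP(h,10,True)[:,0]/S; print(ap)
for a in ap: print(ray(p,a,58).round(1))
# cutouts
bias=np.array([0.7,1.6,0])
out=[]
ctr=[]
for (x0,x1) in [(165,207),(220,260),(272,312),(326,364)]:
    mm=np.zeros_like(m); mm[60*S:160*S,x0*S:x1*S]=m[60*S:160*S,x0*S:x1*S]
    mm=cv2.morphologyEx(mm,cv2.MORPH_CLOSE,np.ones((9,9)))
    cn=max(cv2.findContours(mm,0,1)[0],key=cv2.contourArea); 
    W=np.array([ray(p,q,55)[:2]+bias[:2] for q in cn[:,0]/S])
    rc=cv2.minAreaRect(W.astype(np.float32)); print("cut",np.round(rc[0],1),np.round(rc[1],1),round(rc[2],1)); ctr.append(rc[0])
    cv2.drawContours(big,[cn],-1,(255,0,0),1)
cv2.imwrite("pics/cut8.png",big[50*S:190*S,150*S:370*S,::-1][:600,:][::1,::1] if False else cv2.resize(big[50*S:170*S,150*S:370*S,::-1],(792,432)))
```

```text
[116 116 116 116 116 116 116 116 116 115] 116 [114 117 116] [116 117 116 116 117 117 117 117 117 117]
116
[[409.     0.  ]
 [391.   164.5 ]
 [149.   185.75]
 [125.    55.  ]
 [394.5    0.  ]]
[ 644.5 -386.6   58. ]
[ 499.6 -388.8   58. ]
[ 476.8 -146.9   58. ]
[ 599.3 -135.8   58. ]
[ 644.5 -374.    58. ]
cut [ 542.5 -183.1] [65.1 24.9] 4.4
cut [ 547.5 -234.8] [64.8 25. ] 5.4
cut [ 552.2 -286.6] [64.4 24.9] 5.7
cut [ 557.6 -338.6] [65.1 24.5] 5.4
```

View pics/cut8.png

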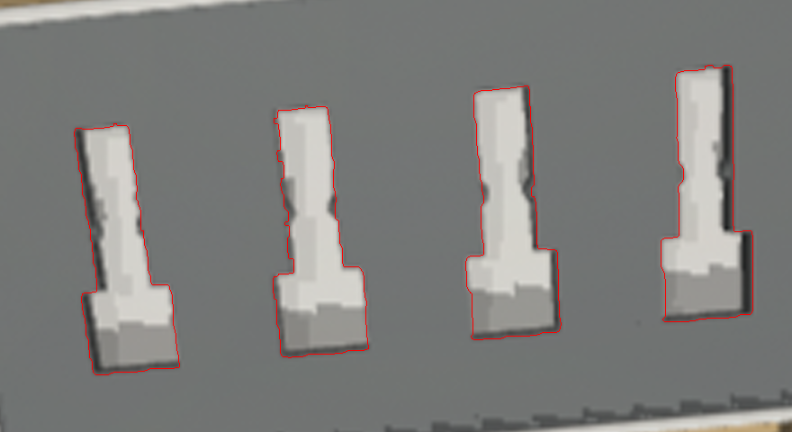

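```bash
python3 -c "
from h import *
go((430,-132,200),84)"
```

```text
t 21.45 pos [ 490.8 -252.   230.1] rot [-180.    -0.8    0.2] j6 57.0 F [-0.6  1.   0.2] gap 85.3
row [-0.0608, -0.1202, 0.0293] turn -1.463 alt 1.679
```

Next, a close look at the rest nearest the lunchbox (w7 pixel (298,189)), from directly above.

```bash
python3 -m jog '[[-0.061,-0.12,0.029,-0.15,1],[-0.061,-0.12,0.029,-0.3,1],[-0.061,-0.12,0.029,-0.45,1],[-0.061,-0.12,0.029,-0.6,1],[-0.061,-0.12,0.029,-0.75,1],[-0.061,-0.12,0.029,-0.9,1],[-0.061,-0.12,0.029,-1.05,1],[-0.061,-0.12,0.029,-1.2,1],[-0.061,-0.12,0.029,-1.35,1],[-0.061,-0.12,0.029,-1.463,0.5],[-0.061,-0.12,0.029,-1.463,0.5],[-0.061,-0.12,0.029,-1.463,0.5],[-0.061,-0.12,0.029,-1.463,0.5]]'
cat >> h.py <<'E'
BT=np.array([0.7,-1.6,0])   # wrist camera bias, tool axes (to add to measured)
def bias():
    s=r.sense(); b=Ro.from_euler('xyz',s["tcp_rot"],degrees=True).apply(BT); b[2]=0; return b
def rests(p,f=None,z=28,S=3,thr=(60,60)):
    im=cv2.resize(p["pixels"],None,fx=S,fy=S,interpolation=cv2.INTER_CUBIC)
    hs=cv2.cvtColor(im,cv2.COLOR_RGB2HSV)
    m=((hs[...,1]<thr[0])&(hs[...,2]>thr[1])).astype(np.uint8)
    m=cv2.morphologyEx(m,cv2.MORPH_OPEN,np.ones((5,5)))
    b=bias(); out=[]
    for cn in cv2.findContours(m,0,1)[0]:
        a=cv2.contourArea(cn)
        if a<800: continue
        W=np.array([ray(p,q,z)[:2]+b[:2] for q in cn[:,0]/S]).astype(np.float32)
        rc=cv2.minAreaRect(W); L=max(rc[1]); w=min(rc[1])
        if not(50<L<80 and 16<w<36): continue
        ang=rc[2] if rc[1][0]>=rc[1][1] else rc[2]+90
        d=np.array([np.cos(np.radians(ang)),np.sin(np.radians(ang))])
        M=cv2.moments(W); cen=np.array([M["m10"],M["m01"]])/M["m00"]
        if (cen-rc[0])@d<0: d=-d
        th=np.degrees(np.arctan2(d[1],d[0]))
        g=np.array(rc[0])-6*d
        u=cn[:,0].mean(0)/S
        print("rest px",u.round(0),"ctr",np.round(rc[0],1),"size",round(L,1),round(w,1),"yaw",round(th,1),"pinch",g.round(1))
        out.append((rc[0],th,g)); cv2.drawContours(im,[cn],-1,(255,0,0),1)
    if f: cv2.imwrite(f"pics/{f}.png",cv2.resize(im[:,:,::-1],(800,600)))
    return out
E
python3 - <<'E'
from h import *
p=snap("wrist"); o=rests(p,"w9"); go((430,-57,20),84)
E
```

```text
time: 22.75
tool_pos: [429.8, -131.7, 200.3]
tcp_rot: [179.2, -0.1, 83.9]
ft_force: [0.1, -0.0, 0.7]
finger_gap: 42.5
rest px [191. 262.] ctr [ 350.4 -226.1] size 63.1 17.3 yaw -111.7 pinch [ 352.6 -220.5]
rest px [242.  87.] ctr [427.4 -55.4] size 63.0 22.7 yaw 84.0 pinch [426.7 -61.4]
rest px [369.  30.] ctr [546.2 -14.9] size 55.3 27.7 yaw -74.0 pinch [544.5  -9.2]
t 22.8 pos [ 429.8 -131.8  200.3] rot [ 1.792e+02 -1.000e-01  8.390e+01] j6 -17.8 F [1.3 0.7 0.3] gap 42.8
row [0.0741, -0.0103, 0.1803] turn -0.001 alt 3.14
```

View pics/w9.png

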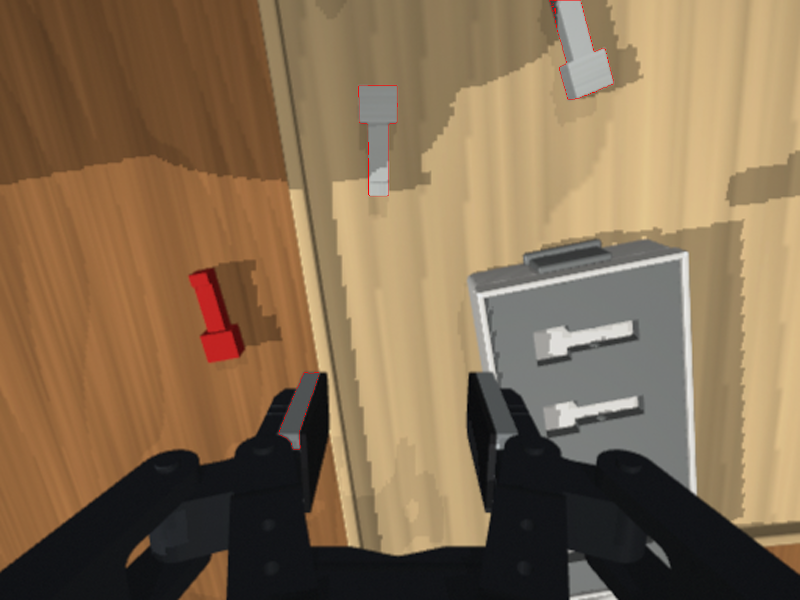

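```bash
python3 -c "
from h import *
go((426.7,-61.4,20),84)"
```

```text
t 22.8 pos [ 429.8 -131.8  200.3] rot [ 1.792e+02 -1.000e-01  8.390e+01] j6 -17.8 F [1.3 0.7 0.3] gap 42.8
row [0.0694, -0.0131, 0.1803] turn -0.001 alt 3.14
```

```bash
python3 -m jog '[[0.0694,-0.0131,0.03,0,0.5],[0.0694,-0.0131,0.07,0,0.5],[0.0694,-0.0131,0.11,0,0.5],[0.0694,-0.0131,0.15,0,0.5],[0.0694,-0.0131,0.17,0,0.5],[0.0694,-0.0131,0.18,0,0.5],[0.0694,-0.0131,0.18,0,0.5]]' 50
python3 -c "
from h import *
go((426.7,-61.4,20),84)"
python3 -m jog '[[0,0,0,0,0.2],[0,0,0,0,0.1],[0,0,0,0,0],[0,0,0,0,0],[0,0,0,0,0],[0,0,0,0,0],[0,0,-0.005,0,0],[0,0,-0.02,0,0],[0,0,-0.06,0,0],[0,0,-0.11,0,0],[0,0,-0.14,0,0],[0,0,-0.14,0,0],[0,0,-0.14,0,0]]' 50
python3 -c "
from h import *
snap('wrist','w10')
go((545,-183.2,160),185.5)"
```

```text
time: 23.5
tool_pos: [425.8, -61.1, 19.2]
tcp_rot: [179.3, -0.1, 83.9]
ft_force: [-1.4, -0.6, 0.1]
finger_gap: 42.7
t 23.5 pos [425.8 -61.1  19.2] rot [ 1.793e+02 -1.000e-01  8.390e+01] j6 -9.2 F [-1.4 -0.6  0.1] gap 42.7
row [-0.0002, 0.0009, -0.0007] turn -0.002 alt 3.14
time: 24.8
tool_pos: [424.6, -61.4, 160.1]
tcp_rot: [179.2, -0.1, 83.9]
ft_force: [0.1, 0.5, -1.2]
finger_gap: 9.8
t 24.85 pos [423.6 -61.1 158.7] rot [ 1.794e+02 -1.000e-01  8.390e+01] j6 -9.2 F [-0.5  0.3 -0.4] gap 10.2
row [-0.1084, 0.1337, -0.0001] turn 1.368 alt -1.774
```

View pics/w10.png

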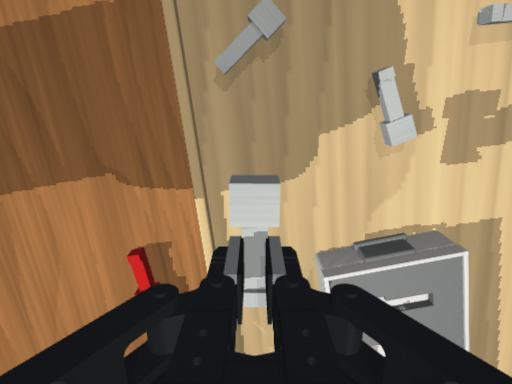

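```bash
python3 -c "
from h import *
go((548.1,-182.7,110),185.5)"
```

```text
t 24.85 pos [423.6 -61.1 158.7] rot [ 1.794e+02 -1.000e-01  8.390e+01] j6 -9.2 F [-0.5  0.3 -0.4] gap 10.2
row [-0.1077, 0.1361, 0.0499] turn 1.368 alt -1.774
```

```bash
python3 -m jog '[[-0.02,0.02,0,-0.15,0],[-0.06,0.06,0,-0.3,0],[-0.09,0.1,0,-0.45,0],[-0.1077,0.1361,0,-0.6,0],[-0.1077,0.1361,0,-0.75,0],[-0.1077,0.1361,0,-0.9,0],[-0.1077,0.1361,0,-1.05,0],[-0.1077,0.1361,0,-1.2,0],[-0.1077,0.1361,0,-1.35,0],[-0.1077,0.1361,0.01,-1.5,0],[-0.1077,0.1361,0.03,-1.65,0],[-0.1077,0.1361,0.05,-1.774,0],[-0.1077,0.1361,0.05,-1.774,0],[-0.1077,0.1361,0.05,-1.774,0],[-0.1077,0.1361,0.05,-1.774,0]]' 60
python3 - <<'E'
from h import *
p=snap("wrist"); s=snap("side"); crop(p,"w11",150,120,370,285,3.5); crop(s,"s11",230,110,330,190,6)
go((548.1,-182.7,75),185.5)
E
```

```text
time: 26.35
tool_pos: [548.3, -182.8, 110.4]
tcp_rot: [-180.0, 0.7, -174.6]
ft_force: [0.1, 0.7, -0.4]
finger_gap: 9.4
t 26.45 pos [ 548.8 -183.   111.1] rot [-180.     0.8 -174.6] j6 -119.2 F [ 0.4  0.1 -0.3] gap 9.8
row [0.0011, 0.0004, 0.0361] turn -0.001 alt 3.14
```

View pics/w11.png

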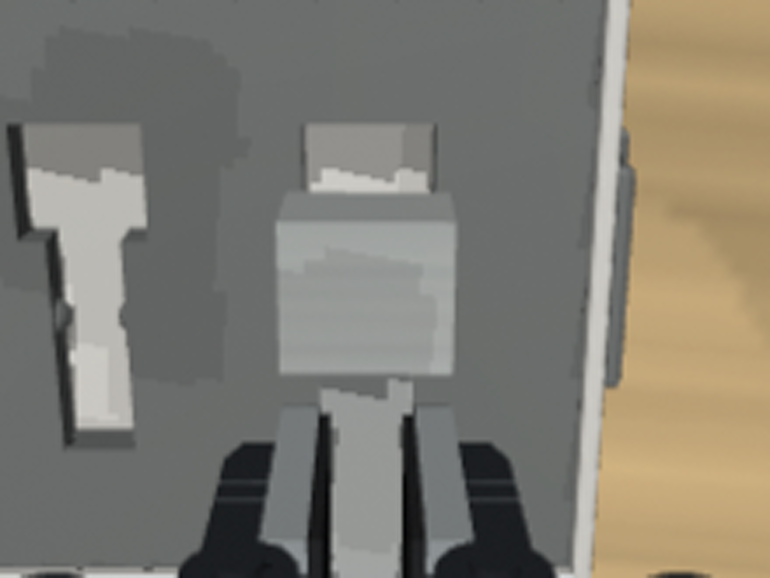

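View pics/s11.png

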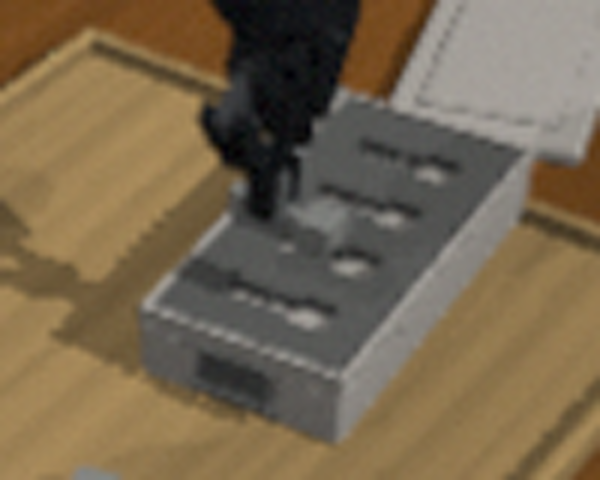

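Run:
```python
from h import *
p=snap("wrist"); z=r.sense()["tool_pos"][2]
b=bias()
d=np.array([np.cos(np.radians(185.5)),np.sin(np.radians(185.5))])
n=np.array([-d[1],d[0]])
c=np.array([542.4,-183.2]); t=r.sense()["tool_pos"][:2]
for nm,uv,zz in [("cutL",(236.9,155.4),55),("cutR",(274.9,155.4),55),("hdL",(229.1,183.4),z+10.8),("hdR",(280.3,183.4),z+10.8),("hdL2",(230,226.5),z+10.8)]:
    w=(ray(p,uv,zz)+b)[:2]; print(nm,w.round(1),"rel cutout",((w-c)@d).round(1),((w-c)@n).round(1),"rel tcp",((w-t)@d).round(1),((w-t)@n).round(1))
go((548.1,-182.7,75),185.5)
```

```text
cutL [ 512.4 -200. ] rel cutout 31.5 13.9 rel tcp 37.8 13.5
cutR [ 510.1 -176.5] rel cutout 31.5 -9.7 rel tcp 37.8 -10.1
hdL [ 510.8 -200. ] rel cutout 33.1 13.7 rel tcp 39.4 13.3
hdR [ 508.7 -178.4] rel cutout 33.1 -8.0 rel tcp 39.4 -8.4
hdL2 [ 530.6 -198.1] rel cutout 13.2 13.7 rel tcp 19.6 13.4
t 26.5 pos [ 548.7 -183.   111.1] rot [-180.     0.8 -174.6] j6 -119.3 F [-0.2  0.6 -0.8] gap 9.7
row [0.0011, 0.0003, 0.0361] turn -0.001 alt 3.141
```

```bash
python3 -c "
from h import *
go((549.8,-182.5,67),185.5)"
```

```text
t 26.5 pos [ 548.7 -183.   111.1] rot [-180.     0.8 -174.6] j6 -119.3 F [-0.2  0.6 -0.8] gap 9.7
row [-0.0005, 0.0004, 0.0441] turn -0.001 alt 3.141
```

```bash
python3 -m jog '[[-0.0005,0.0004,0.015,0,0],[-0.0005,0.0004,0.03,0,0],[-0.0005,0.0004,0.04,0,0],[-0.0005,0.0004,0.044,0,0],[-0.0005,0.0004,0.044,0,0]]' 60
python3 -m jog '[[0,0,0.002,0,0],[0,0,0.004,0,0],[0,0,0.005,0,0],[0,0,0.005,0,0]]' 60
```

```text
time: 27.0
tool_pos: [548.8, -182.1, 65.5]
tcp_rot: [180.0, 0.6, -174.6]
ft_force: [-0.1, -0.9, -1.5]
finger_gap: 9.7
time: 27.4
tool_pos: [549.1, -182.3, 60.7]
tcp_rot: [180.0, 0.6, -174.6]
ft_force: [0.8, -1.1, -0.8]
finger_gap: 9.4
```

```bash
python3 -m jog '[[0,0,0.001,0,0],[0,0,0.002,0,0],[0,0,0.003,0,0],[0,0,0.003,0,0],[0,0,0.003,0,0]]' 60
```

```text
time: 27.9
tool_pos: [549.0, -182.2, 57.6]
tcp_rot: [180.0, 0.6, -174.6]
ft_force: [0.1, 0.0, 0.2]
finger_gap: 9.1
```

```bash
python3 -m jog '[[0,0,0.001,0,0],[0,0,0.002,0,0],[0,0,0.002,0,0],[0,0,0.002,0,0]]' 60
python3 -c "
from h import *
snap('wrist','w12')"
```

```text
time: 28.3
tool_pos: [549.3, -182.3, 57.0]
tcp_rot: [-180.0, 0.7, -174.6]
ft_force: [-5.1, 1.7, 9.9]
finger_gap: 9.6
```

View pics/w12.png

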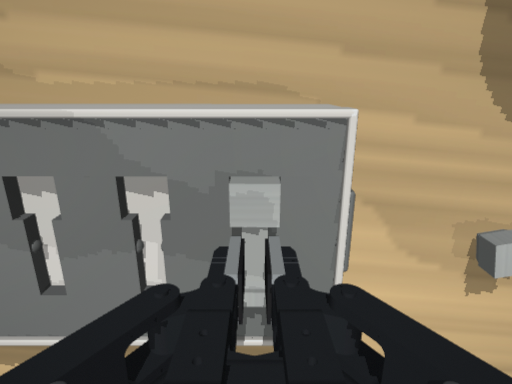

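```bash
python3 -m jog '[[0,0,0,0,0.2],[0,0,0,0,0.35],[0,0,0,0,0.35],[0,0,0,0,0.35],[0,0,-0.01,0,0.35],[0,0,-0.03,0,0.35],[0,0,-0.04,0,0.3],[0,0,-0.04,0,0],[0,0,-0.04,0,0],[0,0,-0.04,0,0],[0,0,-0.04,0,0]]' 60
python3 -c "
from h import *
p=snap('wrist');crop(p,'w13',130,80,380,300,3)
go((549.5,-182.4,68),185.5)"
```

```text
time: 29.45
tool_pos: [548.2, -182.1, 95.9]
tcp_rot: [180.0, 0.6, -174.6]
ft_force: [-0.4, 0.3, 0.6]
finger_gap: -0.1
t 29.5 pos [ 548.3 -182.1   96. ] rot [ 180.     0.6 -174.6] j6 -119.2 F [0.5 0.4 0.5] gap 0.2
row [-0.0009, -0.0004, 0.028] turn -0.001 alt 3.141
```

View pics/w13.png

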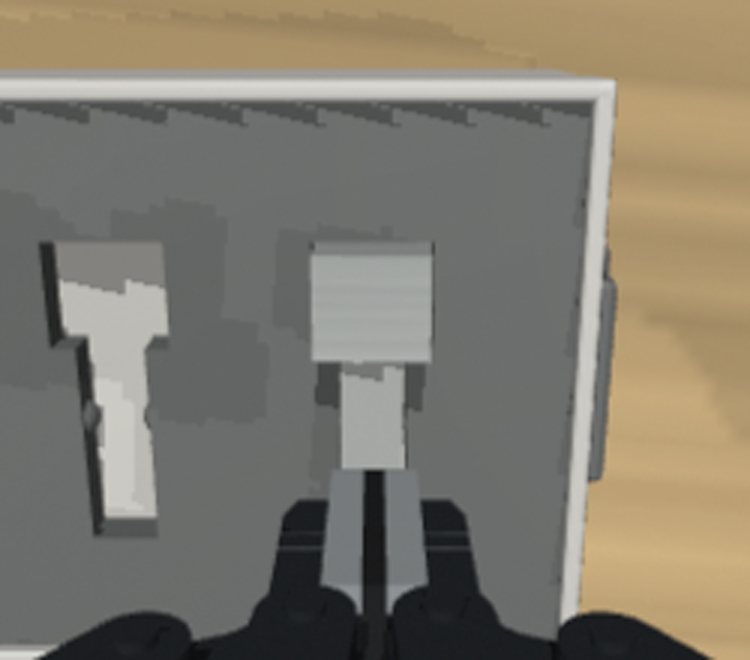

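```bash
python3 -m jog '[[-0.001,-0.0004,0.015,0,0],[-0.001,-0.0004,0.025,0,0],[-0.001,-0.0004,0.029,0,0],[-0.001,-0.0004,0.031,0,0],[-0.001,-0.0004,0.033,0,0],[-0.001,-0.0004,0.035,0,0],[-0.001,-0.0004,0.036,0,0],[-0.001,-0.0004,0.036,0,0]]' 60
```

```text
time: 30.3
tool_pos: [549.6, -182.4, 63.0]
tcp_rot: [180.0, 0.5, -174.5]
ft_force: [-15.4, 4.6, 24.5]
finger_gap: 0.3
```

```bash
python3 -m jog '[[0.0005,0,-0.01,0,0],[0.001,0,-0.04,0,0],[0.001,0,-0.08,0,0],[0.001,0,-0.12,0,0],[0.001,0,-0.137,0,0.5],[0.001,0,-0.137,0,0.5]]' 60
python3 -c "
from h import *
p=snap('wrist');crop(p,'w14',130,150,380,370,3)
go((567,-87,200),106)"
```

```text
time: 30.9
tool_pos: [549.7, -183.8, 205.0]
tcp_rot: [-179.8, 1.0, -174.5]
ft_force: [-0.1, 0.1, -0.4]
finger_gap: 28.5
t 30.95 pos [ 548.6 -183.3  202.2] rot [-179.9    0.8 -174.5] j6 -119.2 F [-0.  -0.4 -0.8] gap 35.3
row [-0.0275, 0.0941, 0.0024] turn 1.387 alt -1.755
```

View pics/w14.png

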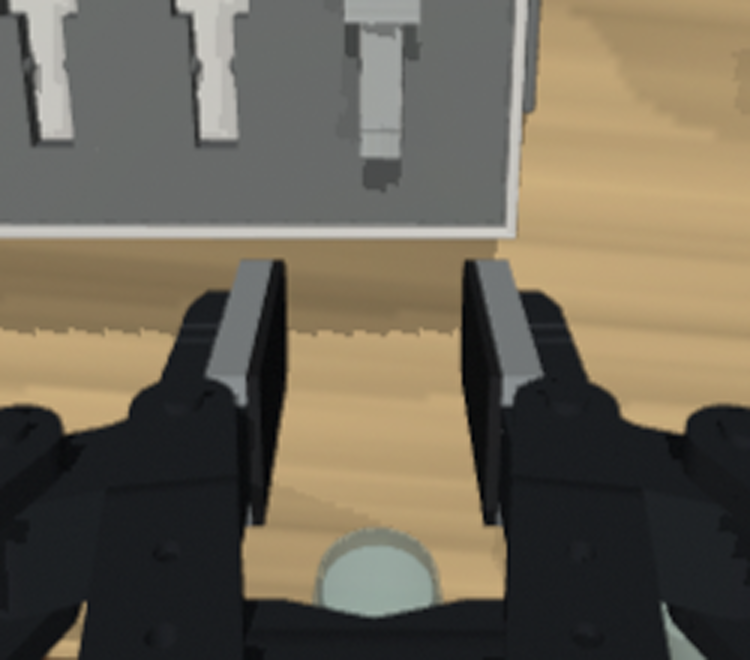

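Home by z. Next: rest B, from directly above.

```bash
python3 -m jog '[[-0.0275,0.04,0,0.15,0.5],[-0.0275,0.094,0.002,0.3,0.5],[-0.0275,0.094,0.002,0.45,0.5],[-0.0275,0.094,0.002,0.6,0.5],[-0.0275,0.094,0.002,0.75,0.5],[-0.0275,0.094,0.002,0.9,0.5],[-0.0275,0.094,0.002,1.05,0.5],[-0.0275,0.094,0.002,1.2,0.5],[-0.0275,0.094,0.002,1.35,0.5],[-0.0275,0.094,0.002,1.387,0.5],[-0.0275,0.094,0.002,1.387,0.5],[-0.0275,0.094,0.002,1.387,0.5]]' 60
python3 - <<'E'
from h import *
p=snap("wrist"); o=rests(p,"w15"); go((567,-87,200),106)
E
```

```text
time: 32.15
tool_pos: [566.3, -86.9, 199.0]
tcp_rot: [179.4, 0.2, 106.1]
ft_force: [-0.2, 0.2, 0.0]
finger_gap: 42.8
rest px [138. 370.] ctr [ 497.4 -364.2] size 51.0 21.2 yaw -81.7 pinch [ 496.5 -358.3]
rest px [318. 262.] ctr [ 663.  -166.4] size 63.6 17.1 yaw -58.0 pinch [ 659.8 -161.3]
rest px [256.  89.] ctr [546.4 -11.3] size 63.4 22.7 yaw -74.4 pinch [544.8  -5.5]
rest px [387.  54.] ctr [648.7  49.1] size 66.5 25.0 yaw -1.4 pinch [642.7  49.3]
t 32.2 pos [566.5 -86.9 199.3] rot [179.3   0.2 106.1] j6 -30.1 F [-0.5 -1.4  1. ] gap 43.1
row [-0.0002, 0.0005, -0.0007] turn 0.002 alt -3.14
```

View pics/w15.png

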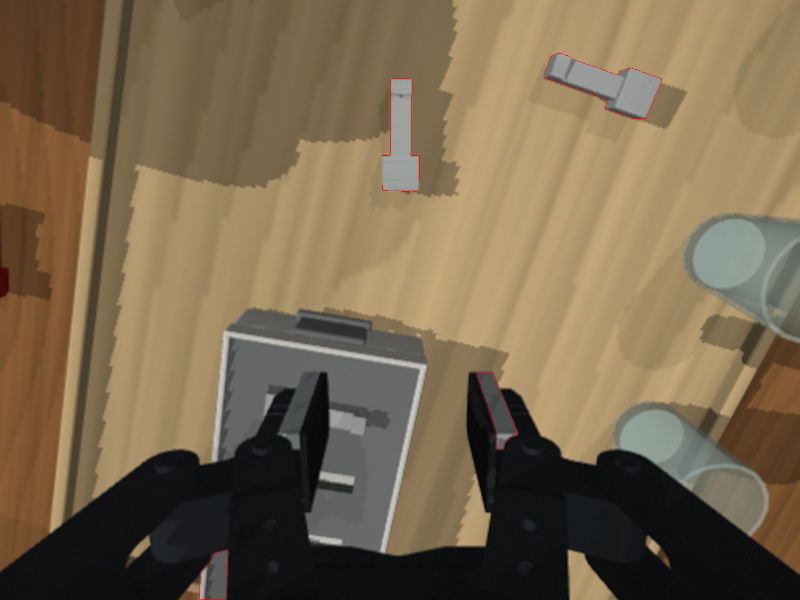

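```bash
cat >> h.py <<'E'
BT=np.array([0.85,-0.45,0])
def bias():
    s=r.sense(); b=Ro.from_euler('xyz',s["tcp_rot"],degrees=True).apply(BT)+[0,1.1,0]; b[2]=0; return b
E
python3 - <<'E'
from h import *
p=snap("wrist"); o=rests(p); go((545.9,-3.9,20),105.6)
E
```

```text
rest px [137. 371.] ctr [ 498.6 -363.1] size 51.1 21.2 yaw -81.7 pinch [ 497.7 -357.1]
rest px [318. 262.] ctr [ 664.5 -165.1] size 63.7 17.1 yaw -58.1 pinch [ 661.3 -160. ]
rest px [256.  88.] ctr [547.2  -9.8] size 63.2 22.7 yaw -73.9 pinch [545.6  -4. ]
rest px [386.  54.] ctr [649.7  50.6] size 66.6 25.0 yaw -1.1 pinch [643.7  50.7]
t 32.25 pos [566.7 -87.  199.6] rot [179.3   0.2 106.1] j6 -30.1 F [0.6 0.3 0. ] gap 42.7
row [0.0862, 0.0009, 0.1793] turn 0.008 alt -3.133
```

```bash
python3 -m jog '[[0.0862,0.001,0.03,0,0.5],[0.0862,0.001,0.07,0,0.5],[0.0862,0.001,0.11,0,0.5],[0.0862,0.001,0.15,0,0.5],[0.0862,0.001,0.17,0,0.5],[0.0862,0.001,0.179,0,0.5],[0.0862,0.001,0.179,0,0.5],[0.0862,0.001,0.179,0,0.5]]' 50
python3 -m jog '[[0,0,0,0,0.2],[0,0,0,0,0.1],[0,0,0,0,0],[0,0,0,0,0],[0,0,0,0,0],[0,0,0,0,0]]' 60
python3 -m jog '[[0,0,-0.005,0,0],[0,0,-0.02,0,0],[0,0,-0.06,0,0],[0,0,-0.11,0,0],[0,0,-0.14,0,0],[0,0,-0.14,0,0],[0,0,-0.14,0,0]]' 60
python3 -c "
from h import *
snap('wrist','w16')
go((553.5,-234.3,110),5.5)"
```

```text
time: 33.05
tool_pos: [547.2, -4.2, 21.8]
tcp_rot: [179.2, 0.2, 106.1]
ft_force: [0.5, -0.6, 0.8]
finger_gap: 42.7
time: 33.65
tool_pos: [548.9, -4.4, 24.0]
tcp_rot: [179.0, 0.3, 106.1]
ft_force: [-1.7, -1.1, 6.6]
finger_gap: 9.2
time: 34.35
tool_pos: [547.3, -4.4, 166.0]
tcp_rot: [178.8, 0.4, 106.1]
ft_force: [-1.2, -0.4, -0.6]
finger_gap: 9.3
t 34.4 pos [546.2  -4.3 164.2] rot [179.    0.3 106.1] j6 -22.0 F [-0.1 -0.3 -1. ] gap 9.1
row [-0.2227, -0.0577, 0.0545] turn -1.386 alt 1.755
```

View pics/w16.png

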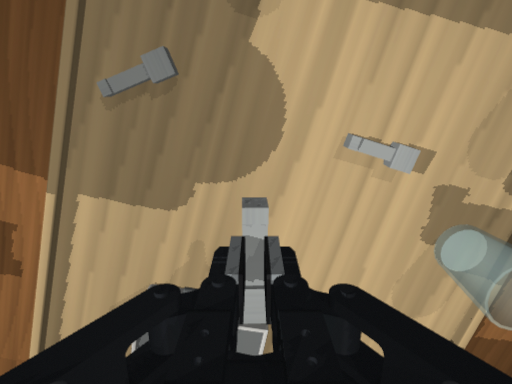

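```bash
python3 -c "
from h import *
s=snap('side');u=proj(s,[546,-4,160]).astype(int);print(u);crop(s,'s16',u[0]-50,u[1]-50,u[0]+50,u[1]+40,6)"
```

```text
[240 161]
```

View pics/s16.png

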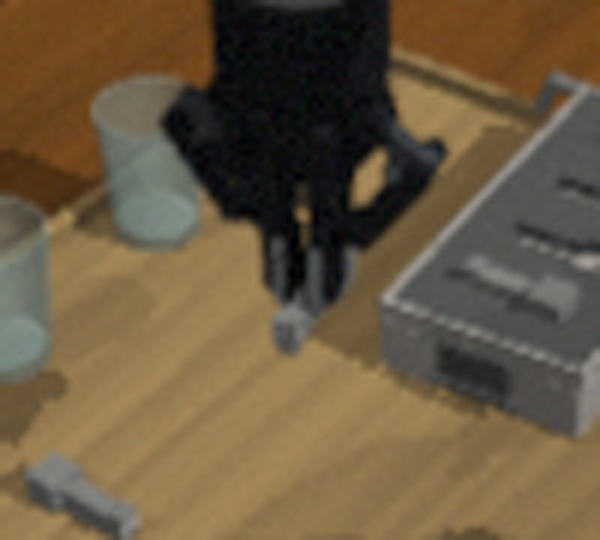

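```bash
python3 -c "
from h import *
go((547.3,-4.4,24.5),106)"
python3 -m jog '[[0.0002,0,0.05,0,0],[0.0002,0,0.1,0,0],[0.0002,0,0.125,0,0],[0.0002,0,0.135,0,0],[0.0002,0,0.1395,0,0],[0.0002,0,0.1395,0,0],[0.0002,0,0.1395,0,0.2],[0.0002,0,0.1395,0,0.5],[0.0002,0,0.1395,0,0.5],[0.0002,0,0.1395,0,0.5],[0.0002,0,0.144,0,0.5],[0.0002,0,0.144,0,0.5],[0.0002,0,0.144,0,0.5]]' 50
python3 -c "
from h import *
p=snap('wrist','w17');go((546,-4,19.5),106);go((546,-4,19.5),106)"
```

```text
t 34.45 pos [545.6  -4.2 163.1] rot [179.1   0.3 106.1] j6 -22.0 F [-0.5 -0.6 -1.2] gap 8.7
row [0.0001, -0.0005, 0.1386] turn 0.001 alt -3.14
time: 35.75
tool_pos: [547.5, -4.1, 18.7]
tcp_rot: [179.1, 0.3, 106.1]
ft_force: [-0.6, -0.4, 0.4]
finger_gap: 42.8
t 35.8 pos [547.7  -4.1  18.9] rot [179.1   0.3 106.1] j6 -22.0 F [-0.2  0.6  0.3] gap 42.6
row [0.0006, -0.0016, -0.0007] turn 0.001 alt -3.14
t 35.8 pos [547.7  -4.1  18.9] rot [179.1   0.3 106.1] j6 -22.0 F [-0.2  0.6  0.3] gap 42.6
row [0.0006, -0.0016, -0.0007] turn 0.001 alt -3.14
```

View pics/w17.png

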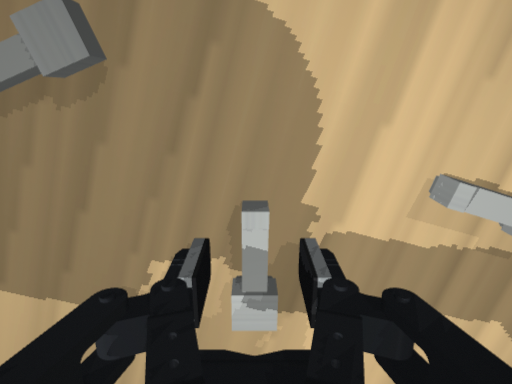

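Run:
```python
from h import *
p=snap("wrist"); crop(p,"w17c",200,180,320,345,3.6)
b=bias(); t=r.sense()["tool_pos"]; tx=Ro.from_euler('xyz',r.sense()["tcp_rot"],degrees=True).apply([1,0,0])
for row in (201,206,211,215,280,290,318,330): print(row, ((ray(p,(255,row),30)+b-t)@tx).round(1))
```

```text
201 31.2
206 28.9
211 26.6
215 24.7
280 -7.8
290 -13.2
318 -29.0
330 -36.0
```

View pics/w17c.png

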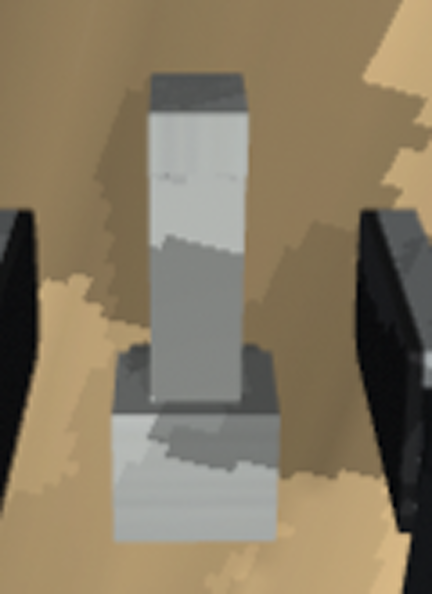

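```bash
python3 -m jog '[[0,0,-0.0005,0,0.2],[0,0,-0.0005,0,0.1],[0,0,-0.0005,0,0],[0,0,-0.0005,0,0],[0,0,-0.0005,0,0],[0,0,-0.0005,0,0],[0,0,-0.0005,0,0]]' 60
python3 -c "
from h import *
go((546,-4,19.5),106)"
python3 -m jog '[[0,0,-0.005,0,0],[0,0,-0.02,0,0],[0,0,-0.06,0,0],[0,0,-0.11,0,0],[0,0,-0.14,0,0],[0,0,-0.14,0,0],[0,0,-0.14,0,0],[0,0,-0.14,0,0]]' 60
python3 -c "
from h import *
go((552.5,-234.4,110),5.5)"
```

```text
time: 36.55
tool_pos: [548.2, -4.1, 19.9]
tcp_rot: [179.1, 0.3, 106.1]
ft_force: [0.1, -0.7, 3.6]
finger_gap: 10.1
t 36.55 pos [548.2  -4.1  19.9] rot [179.1   0.3 106.1] j6 -22.0 F [ 0.1 -0.7  3.6] gap 10.1
row [0.0007, -0.002, 0.0004] turn 0.001 alt -3.14
time: 37.35
tool_pos: [544.8, -4.0, 158.8]
tcp_rot: [179.2, 0.3, 106.1]
ft_force: [0.1, 0.3, -0.6]
finger_gap: 9.9
t 37.35 pos [544.8  -4.  158.8] rot [179.2   0.3 106.1] j6 -22.0 F [ 0.1  0.3 -0.6] gap 9.9
row [-0.2233, -0.0571, 0.049] turn -1.386 alt 1.756
```

```bash
python3 -m jog '[[-0.02,-0.02,0,0.15,0],[-0.06,-0.03,0,0.3,0],[-0.1,-0.04,0,0.45,0],[-0.15,-0.057,0,0.6,0],[-0.19,-0.057,0,0.75,0],[-0.2233,-0.057,0,0.9,0],[-0.2233,-0.057,0,1.05,0],[-0.2233,-0.057,0,1.2,0],[-0.2233,-0.057,0,1.35,0],[-0.2233,-0.057,0.01,1.5,0],[-0.2233,-0.057,0.03,1.65,0],[-0.2233,-0.057,0.049,1.756,0],[-0.2233,-0.057,0.049,1.756,0],[-0.2233,-0.057,0.049,1.756,0],[-0.2233,-0.057,0.049,1.756,0]]' 60
python3 - <<'E'
from h import *
p=snap("wrist"); crop(p,"w18",150,120,370,285,3.5)
go((552.6,-234.4,67),5.5)
E
```

```text
time: 38.85
tool_pos: [552.9, -234.5, 110.6]
tcp_rot: [179.9, -0.9, 5.6]
ft_force: [0.2, -0.3, -0.4]
finger_gap: 9.7
t 38.9 pos [ 553.2 -234.6  111. ] rot [179.9  -0.9   5.6] j6 56.2 F [ 0.3 -0.1  0.5] gap 10.0
row [-0.0013, -0.0004, 0.044] turn 0.002 alt -3.14
```

View pics/w18.png

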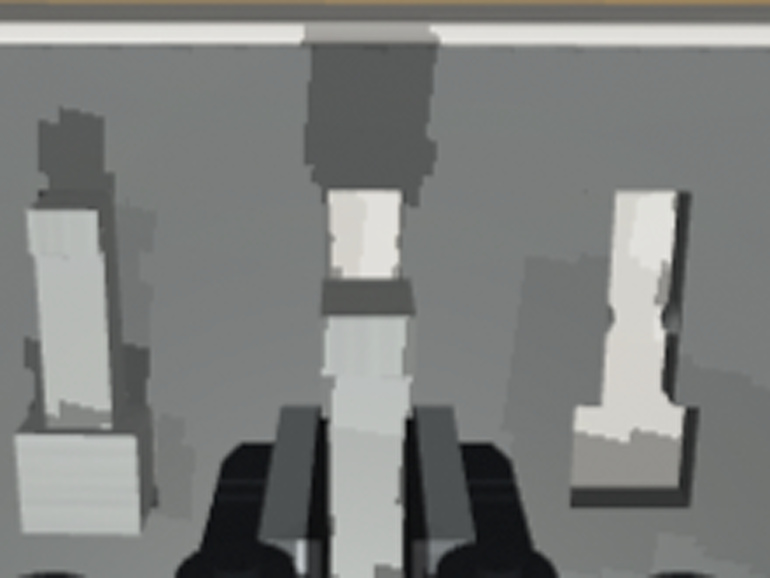

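```bash
python3 -m jog '[[-0.001,-0.0004,0.015,0,0],[-0.001,-0.0004,0.03,0,0],[-0.001,-0.0004,0.04,0,0],[-0.001,-0.0004,0.044,0,0],[-0.001,-0.0004,0.044,0,0]]' 60
python3 -m jog '[[0,0,0.002,0,0],[0,0,0.004,0,0],[0,0,0.005,0,0],[0,0,0.005,0,0]]' 60
```

```text
time: 39.4
tool_pos: [552.0, -233.9, 65.5]
tcp_rot: [179.9, -0.8, 5.6]
ft_force: [0.1, 0.2, 0.2]
finger_gap: 9.8
time: 39.8
tool_pos: [552.1, -234.0, 60.6]
tcp_rot: [179.9, -0.8, 5.6]
ft_force: [-0.5, -0.5, 0.1]
finger_gap: 9.6
```

```bash
python3 -m jog '[[0,0,0.001,0,0],[0,0,0.002,0,0],[0,0,0.003,0,0],[0,0,0.004,0,0],[0,0,0.004,0,0]]' 60
```

```text
time: 40.3
tool_pos: [552.5, -234.0, 56.7]
tcp_rot: [179.9, -0.8, 5.6]
ft_force: [0.5, -1.2, 1.5]
finger_gap: 10.2
```

```bash
python3 -m jog '[[0,0,0,0,0.2],[0,0,0,0,0.35],[0,0,0,0,0.35],[0,0,0,0,0.35],[0,0,-0.01,0,0.35],[0,0,-0.03,0,0.35],[0,0,-0.04,0,0.3],[0,0,-0.04,0,0],[0,0,-0.04,0,0],[0,0,-0.04,0,0],[0,0,-0.04,0,0]]' 60
python3 -c "
from h import *
p=snap('wrist');crop(p,'w19',130,100,380,300,3)
go((553.3,-234.3,60),5.5)"
```

```text
time: 41.4
tool_pos: [551.2, -233.7, 95.6]
tcp_rot: [180.0, -0.8, 5.6]
ft_force: [-0.3, 0.0, 0.5]
finger_gap: -0.0
t 41.45 pos [ 551.3 -233.7   95.7] rot [180.   -0.8   5.6] j6 56.2 F [ 0.3 -0.   0.1] gap -0.2
row [0.0014, 0.0007, 0.0358] turn 0.002 alt -3.14
```

View pics/w19.png

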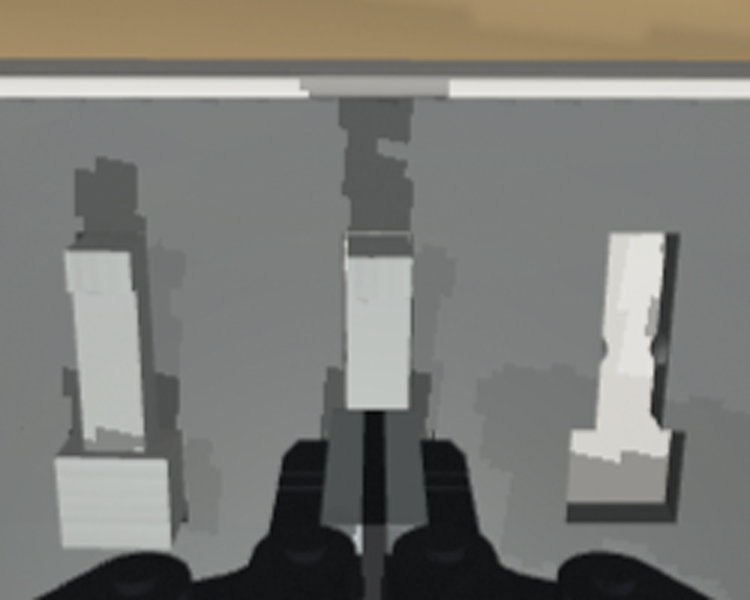

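```bash
python3 -m jog '[[0.0015,0.0007,0.015,0,0],[0.0015,0.0007,0.025,0,0],[0.0015,0.0007,0.029,0,0],[0.0015,0.0007,0.031,0,0],[0.0015,0.0007,0.033,0,0],[0.0015,0.0007,0.035,0,0],[0.0015,0.0007,0.035,0,0]]' 60
```

```text
time: 42.15
tool_pos: [553.2, -234.3, 63.0]
tcp_rot: [180.0, -0.7, 5.6]
ft_force: [-11.2, 4.1, 18.5]
finger_gap: -0.2
```

```bash
python3 -c "
from h import *
go((553.3,-234.3,60),5.5)"
```

```text
t 42.15 pos [ 553.2 -234.3   63. ] rot [180.   -0.7   5.6] j6 56.2 F [-11.2   4.1  18.5] gap -0.2
row [0.0, -0.0, 0.003] turn 0.002 alt -3.14
```

```bash
python3 -c "
from h import *
go((385,7,200),45)"
python3 -m jog '[[-0.001,0,-0.01,0,0],[-0.001,0,-0.05,0,0],[-0.001,0,-0.09,0,0.2],[-0.01,0,-0.13,0,0.5],[-0.03,-0.04,-0.137,-0.1,0.5],[-0.06,-0.08,-0.137,-0.2,0.5],[-0.09,-0.12,-0.137,-0.3,0.5],[-0.12,-0.16,-0.137,-0.45,0.5],[-0.14,-0.2,-0.137,-0.6,0.5],[-0.144,-0.24,-0.137,-0.69,0.5],[-0.144,-0.256,-0.137,-0.69,0.5],[-0.144,-0.256,-0.137,-0.69,0.5],[-0.144,-0.256,-0.137,-0.69,0.5],[-0.144,-0.256,-0.137,-0.69,0.5]]' 60
python3 - <<'E'
from h import *
p=snap("wrist"); o=rests(p,"w20"); go((385,7,200),45)
E
```

```text
t 42.15 pos [ 553.2 -234.3   63. ] rot [180.   -0.7   5.6] j6 56.2 F [-11.2   4.1  18.5] gap -0.2
row [-0.1421, -0.2565, -0.139] turn -0.688 alt 2.454
time: 43.55
tool_pos: [383.5, 5.6, 198.2]
tcp_rot: [179.5, -0.5, 45.1]
ft_force: [-0.8, -0.3, -1.2]
finger_gap: 42.6
rest px [134. 373.] ctr [107.3 -71.6] size 57.4 31.4 yaw 8.7 pinch [101.4 -72.5]
rest px [317. 268.] ctr [ 360.2 -120.5] size 74.6 22.8 yaw 55.0 pinch [ 356.7 -125.4]
rest px [191. 262.] ctr [265.7 -16.1] size 62.9 17.6 yaw -150.7 pinch [270.9 -13.1]
rest px [255.  97.] ctr [432.8  53.8] size 63.2 22.9 yaw 37.6 pinch [428.1  50.1]
t 43.6 pos [383.5   5.5 198.1] rot [179.5  -0.5  45.1] j6 38.0 F [-0.4 -0.2 -0.7] gap 42.7
row [0.0022, 0.0, -0.0018] turn 0.001 alt -3.141
```

View pics/w20.png

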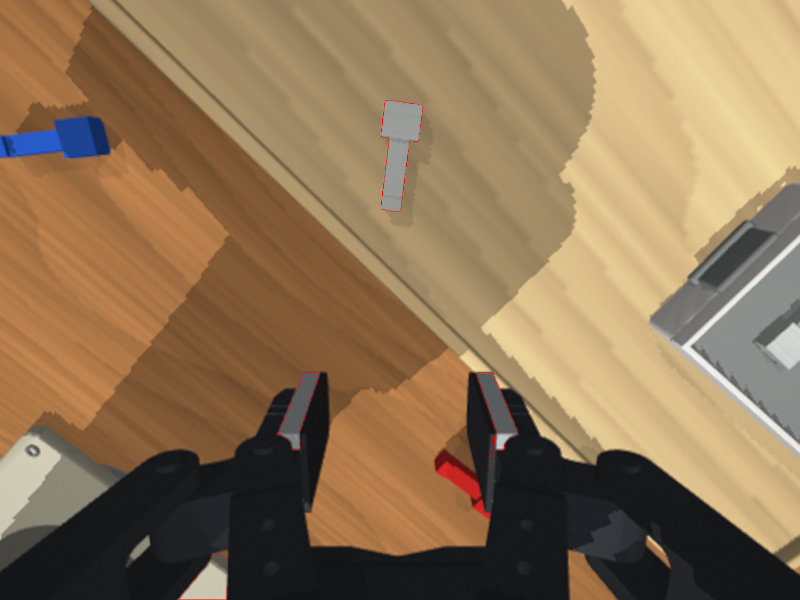

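```bash
python3 -c "
from h import *
go((428.1,50.1,19.5),37.6)"
python3 -m jog '[[0.063,0,0.03,0.13,0.5],[0.063,0,0.07,0.13,0.5],[0.063,0,0.11,0.13,0.5],[0.063,0,0.14,0.13,0.5]]' 50
python3 -c "
from h import *
go((428.1,50.1,19.5),37.6)"
```

```text
t 43.6 pos [383.5   5.5 198.1] rot [179.5  -0.5  45.1] j6 38.0 F [-0.4 -0.2 -0.7] gap 42.7
row [0.0615, -0.0016, 0.1792] turn 0.13 alt -3.011
time: 44.0
tool_pos: [428.7, 49.6, 55.7]
tcp_rot: [179.7, -0.4, 37.6]
ft_force: [0.2, 0.8, 0.1]
finger_gap: 42.4
t 44.0 pos [428.7  49.6  55.7] rot [179.7  -0.4  37.6] j6 52.2 F [0.2 0.8 0.1] gap 42.4
row [-0.0004, -0.001, 0.0362] turn -0.001 alt 3.141
```

```bash
python3 -m jog '[[-0.0004,-0.001,0.02,0,0.5],[-0.0004,-0.001,0.032,0,0.5],[-0.0004,-0.001,0.036,0,0.5],[-0.0004,-0.001,0.036,0,0.5],[-0.0004,-0.001,0.036,0,0.5],[-0.0004,-0.001,0.036,0,0.5]]' 50
python3 -c "
from h import *
p=snap('wrist');crop(p,'w21',200,180,320,345,3.6);go((428.1,50.1,19.5),37.6)
b=bias(); t=r.sense()['tool_pos']; tx=Ro.from_euler('xyz',r.sense()['tcp_rot'],degrees=True).apply([1,0,0])
print((t-np.array([428.1,50.1,0]))@tx)"
```

```text
time: 44.6
tool_pos: [429.5, 50.1, 21.1]
tcp_rot: [179.6, -0.6, 37.6]
ft_force: [-0.2, -1.0, -0.2]
finger_gap: 42.7
t 44.65 pos [429.3  50.1  21. ] rot [179.6  -0.6  37.6] j6 52.3 F [-0.2  0.2  0.1] gap 42.8
row [-0.001, -0.0008, 0.0015] turn -0.001 alt 3.141
1.1649398990411144
```

View pics/w21.png

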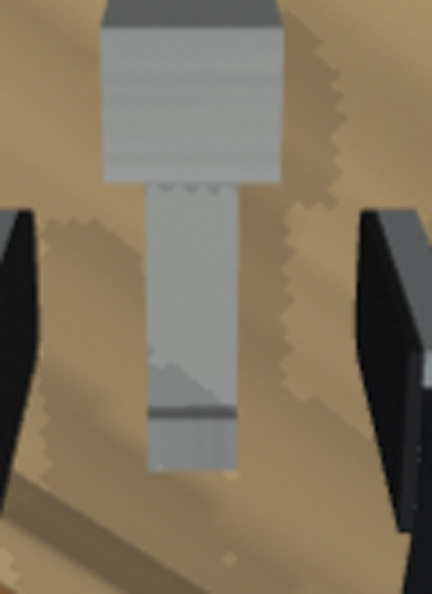

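```bash
python3 -m jog '[[-0.001,0,0.0015,0,0.5],[-0.001,0,0.0015,0,0.2],[-0.001,0,0.0015,0,0.1],[-0.001,0,0.0015,0,0],[-0.001,0,0.0015,0,0],[-0.001,0,0.0015,0,0],[-0.001,0,0.0015,0,0],[-0.001,0,0.0015,0,0]]' 60
python3 -c "
from h import *
go((428.1,50.1,19.5),37.6)
t=r.sense()['tool_pos']; tx=Ro.from_euler('xyz',r.sense()['tcp_rot'],degrees=True).apply([1,0,0])
print((t-np.array([428.1,50.1,0]))@tx)"
```

```text
time: 45.45
tool_pos: [428.8, 49.5, 19.8]
tcp_rot: [179.6, -0.6, 37.6]
ft_force: [-1.6, 0.1, 6.6]
finger_gap: 10.1
t 45.45 pos [428.8  49.5  19.8] rot [179.6  -0.6  37.6] j6 52.2 F [-1.6  0.1  6.6] gap 10.1
row [-0.0002, -0.0009, 0.0003] turn -0.0 alt 3.141
0.3531200910910024
```

```bash
python3 -m jog '[[0,0,-0.005,0,0],[0,0,-0.02,0,0],[0,0,-0.06,0,0],[0,0,-0.11,0,0],[0,0,-0.14,-0.15,0],[0,0,-0.14,-0.3,0],[0,0,-0.14,-0.45,0],[0,0,-0.14,-0.6,0],[0,0,-0.14,-0.75,0],[0,0,-0.14,-0.9,0],[0,0,-0.14,-1.05,0],[0,0,-0.14,-1.2,0],[0,0,-0.14,-1.35,0],[0,0,-0.14,-1.5,0],[0,0,-0.14,-1.65,0],[0,0,-0.14,-1.8,0],[0,0,-0.14,-1.8,0],[0,0,-0.14,-1.8,0]]' 60
python3 -c "
from h import *
go((558.3,-286.1,115),185.5)"
```

```text
time: 47.25
tool_pos: [426.9, 49.5, 159.7]
tcp_rot: [179.6, 0.5, 140.4]
ft_force: [0.1, 0.4, -0.5]
finger_gap: 9.7
t 47.25 pos [426.9  49.5 159.7] rot [179.6   0.5 140.4] j6 -50.7 F [ 0.1  0.4 -0.5] gap 9.7
row [-0.3146, -0.1754, 0.0463] turn -0.786 alt 2.355
```

```bash
python3 -m jog '[[-0.04,-0.02,0,-0.15,0],[-0.08,-0.04,0,-0.3,0],[-0.12,-0.06,0,-0.45,0],[-0.16,-0.08,0,-0.6,0],[-0.2,-0.1,0,-0.75,0],[-0.24,-0.13,0,-0.786,0],[-0.28,-0.15,0,-0.786,0],[-0.3146,-0.1754,0.01,-0.786,0],[-0.3146,-0.1754,0.03,-0.786,0],[-0.3146,-0.1754,0.046,-0.786,0],[-0.3146,-0.1754,0.046,-0.786,0],[-0.3146,-0.1754,0.046,-0.786,0],[-0.3146,-0.1754,0.046,-0.786,0]]' 60
python3 - <<'E'
from h import *
p=snap("wrist"); crop(p,"w22",150,120,370,285,3.5)
go((558.3,-286.1,67),185.5)
E
```

```text
time: 48.55
tool_pos: [558.9, -285.5, 116.6]
tcp_rot: [-179.9, 0.8, -174.5]
ft_force: [-0.6, -0.8, 0.0]
finger_gap: 9.7
t 48.6 pos [ 559.1 -285.7  116.9] rot [-179.9    0.8 -174.5] j6 -127.6 F [-0.5 -0.5 -1. ] gap 10.2
row [0.0015, -0.0002, 0.0499] turn 0.0 alt -3.141
```

View pics/w22.png

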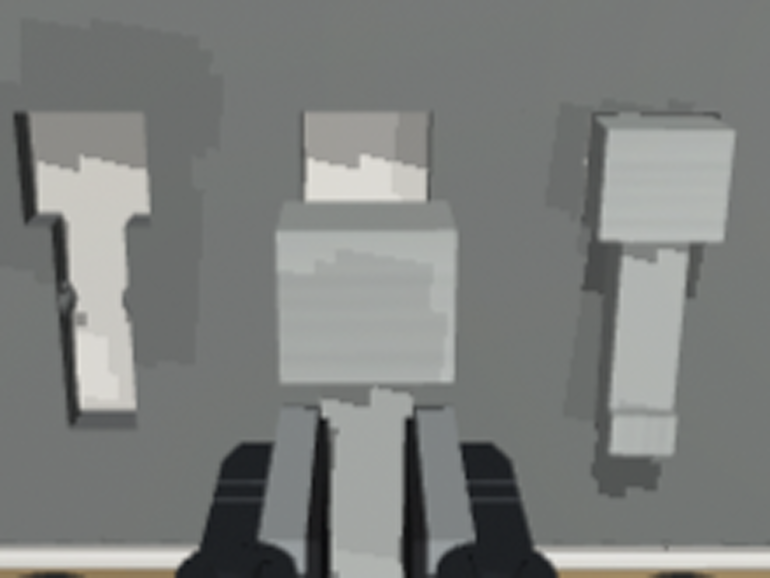

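```bash
python3 -m jog '[[0.001,-0.0002,0.015,0,0],[0.001,-0.0002,0.03,0,0],[0.001,-0.0002,0.044,0,0],[0.001,-0.0002,0.05,0,0],[0.001,-0.0002,0.05,0,0]]' 60
python3 -m jog '[[0,0,0.002,0,0],[0,0,0.004,0,0],[0,0,0.005,0,0],[0,0,0.005,0,0]]' 60
```

```text
time: 49.1
tool_pos: [557.5, -285.3, 64.4]
tcp_rot: [-180.0, 0.6, -174.5]
ft_force: [0.3, -0.6, -0.5]
finger_gap: 9.9
time: 49.5
tool_pos: [557.7, -285.6, 59.8]
tcp_rot: [-180.0, 0.7, -174.5]
ft_force: [0.1, 0.3, -0.9]
finger_gap: 10.0
```

```bash
python3 -m jog '[[0,0,0.001,0,0],[0,0,0.002,0,0],[0,0,0.003,0,0],[0,0,0.003,0,0]]' 60
python3 -m jog '[[0,0,0,0,0.2],[0,0,0,0,0.35],[0,0,0,0,0.35],[0,0,0,0,0.35],[0,0,-0.01,0,0.35],[0,0,-0.03,0,0.35],[0,0,-0.04,0,0.3],[0,0,-0.04,0,0],[0,0,-0.04,0,0],[0,0,-0.04,0,0],[0,0,-0.04,0,0]]' 60
python3 -c "
from h import *
p=snap('wrist');crop(p,'w23',130,80,380,300,3)
go((558.5,-286.1,60),185.5)"
```

```text
time: 49.9
tool_pos: [558.1, -285.6, 57.0]
tcp_rot: [-179.9, 0.7, -174.5]
ft_force: [1.0, 0.2, 0.4]
finger_gap: 9.9
time: 51.0
tool_pos: [557.0, -285.2, 95.8]
tcp_rot: [180.0, 0.6, -174.5]
ft_force: [-0.3, 0.6, -0.7]
finger_gap: 0.1
t 51.05 pos [ 557.1 -285.3   96. ] rot [ 180.     0.6 -174.5] j6 -127.6 F [ 0.7  0.2 -1. ] gap -0.2
row [-0.001, -0.001, 0.036] turn -0.0 alt 3.142
```

View pics/w23.png

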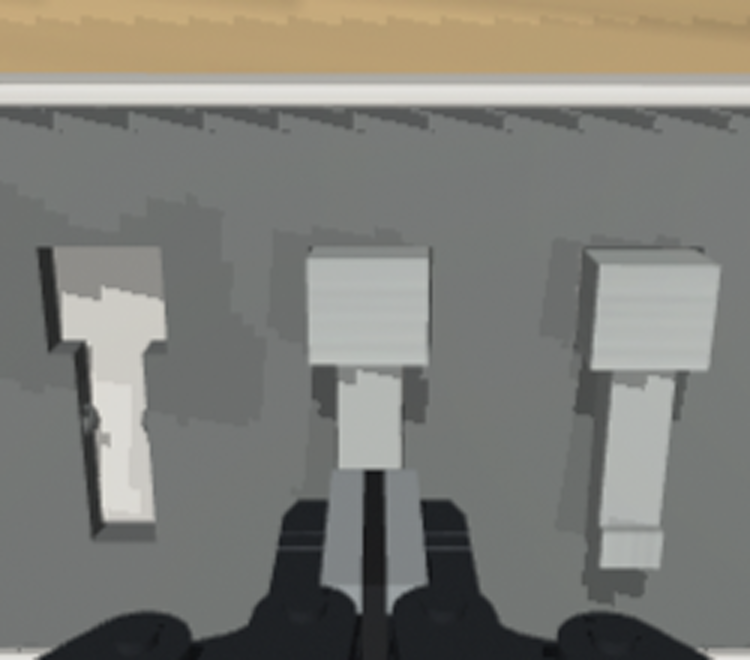

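```bash
python3 -m jog '[[-0.001,-0.0007,0.015,0,0],[-0.001,-0.0007,0.025,0,0],[-0.001,-0.0007,0.029,0,0],[-0.001,-0.0007,0.031,0,0],[-0.001,-0.0007,0.033,0,0],[-0.001,-0.0007,0.0355,0,0],[-0.001,-0.0007,0.0355,0,0]]' 60
python3 -c "
from h import *
go((580,50,200),0)"
```

```text
time: 51.75
tool_pos: [558.5, -286.0, 63.0]
tcp_rot: [-180.0, 0.6, -174.5]
ft_force: [-10.3, 6.0, 18.8]
finger_gap: 0.3
t 51.75 pos [ 558.5 -286.    63. ] rot [-180.     0.6 -174.5] j6 -127.6 F [-10.3   6.   18.8] gap 0.3
row [-0.0551, 0.3323, -0.1365] turn 0.096 alt -3.045
```

```bash
python3 -c "
from h import *
go((720,50,200),179)"
python3 -m jog '[[0.001,0,-0.01,0,0],[0.001,0,-0.05,0,0],[0.001,0,-0.09,0,0.2],[0.001,0,-0.13,0,0.5],[-0.03,0.05,-0.137,0,0.5],[-0.06,0.1,-0.137,0.05,0.5],[-0.09,0.15,-0.137,0.096,0.5],[-0.12,0.2,-0.137,0.096,0.5],[-0.16,0.25,-0.137,0.096,0.5],[-0.193,0.3,-0.137,0.096,0.5],[-0.193,0.319,-0.137,0.096,0.5],[-0.193,0.319,-0.137,0.096,0.5],[-0.193,0.319,-0.137,0.096,0.5],[-0.193,0.319,-0.137,0.096,0.5]]' 60
python3 - <<'E'
from h import *
p=snap("wrist"); o=rests(p,"w24"); go((720,50,200),179)
E
```

```text
t 51.75 pos [ 558.5 -286.    63. ] rot [-180.     0.6 -174.5] j6 -127.6 F [-10.3   6.   18.8] gap 0.3
row [-0.1944, 0.3189, -0.135] turn 0.114 alt -3.028
time: 53.15
tool_pos: [718.7, 50.3, 202.2]
tcp_rot: [180.0, 0.6, -179.9]
ft_force: [-0.6, -0.2, 0.7]
finger_gap: 43.0
rest px [319. 264.] ctr [824.6 121.8] size 62.2 16.2 yaw -164.6 pinch [830.4 123.4]
rest px [255. 100.] ctr [650.3  50.1] size 63.2 22.6 yaw -0.5 pinch [644.3  50.2]
rest px [25. 23.] ctr [ 585.8 -154. ] size 52.2 35.8 yaw 95.2 pinch [ 586.3 -159.9]
t 53.2 pos [718.5  49.3 202.2] rot [ 180.     0.6 -180. ] j6 -90.2 F [ 0.7  0.4 -0.2] gap 42.6
row [-0.0014, 0.0007, 0.0022] turn 0.018 alt -3.124
```

View pics/w24.png

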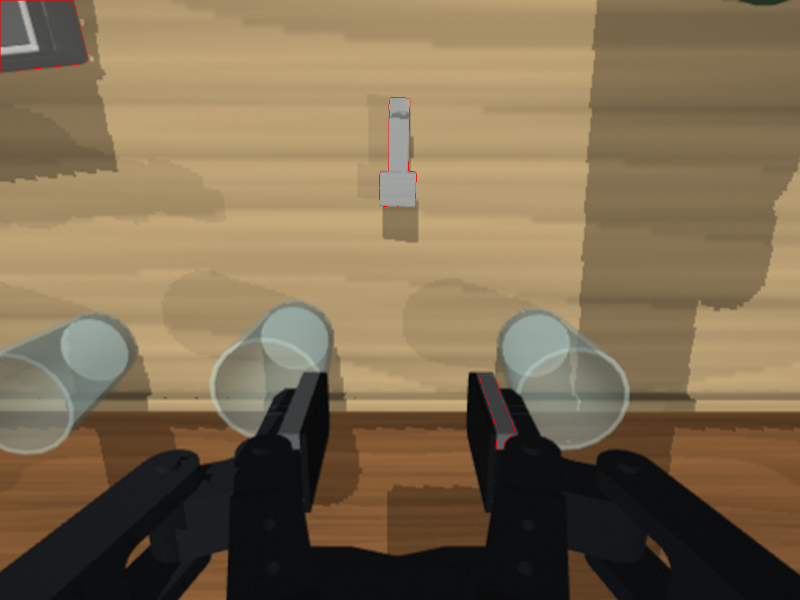

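```bash
python3 -m jog '[[0.04,-0.001,0.02,0.009,0.5],[0.0743,-0.001,0.05,0.009,0.5],[0.0743,-0.001,0.09,0.009,0.5],[0.0743,-0.001,0.13,0.009,0.5],[0.0743,-0.001,0.145,0.009,0.5],[0.0743,-0.001,0.145,0.009,0.5],[0.0743,-0.001,0.145,0.009,0.5]]' 50
python3 -c "
from h import *
go((644.3,50.2,19.5),179.5)"
```

```text
time: 53.9
tool_pos: [647.1, 47.5, 58.4]
tcp_rot: [180.0, 0.7, 179.4]
ft_force: [0.9, -0.2, 0.1]
finger_gap: 42.4
t 53.9 pos [647.1  47.5  58.4] rot [180.    0.7 179.4] j6 -89.8 F [ 0.9 -0.2  0.1] gap 42.4
row [0.0033, 0.0026, 0.0388] turn -0.001 alt 3.14
```

```bash
python3 -m jog '[[0.003,0.0025,0.015,0,0.5],[0.003,0.0025,0.03,0,0.5],[0.003,0.0025,0.037,0,0.5],[0.003,0.0025,0.037,0,0.5],[0.003,0.0025,0.037,0,0.5],[0.003,0.0025,0.037,0,0.5]]' 50
python3 -c "
from h import *
p=snap('wrist');crop(p,'w25',200,180,320,345,3.6);
go((644.3,50.2,19.5),179.5)"
```

```text
time: 54.5
tool_pos: [645.1, 50.1, 21.8]
tcp_rot: [180.0, 0.8, 179.4]
ft_force: [-0.2, 0.1, -0.2]
finger_gap: 43.3
t 54.55 pos [645.2  50.1  22. ] rot [180.    0.8 179.4] j6 -89.5 F [ 0.5 -0.  -0.5] gap 42.9
row [0.0009, 0.0001, 0.0025] turn -0.001 alt 3.14
```

View pics/w25.png

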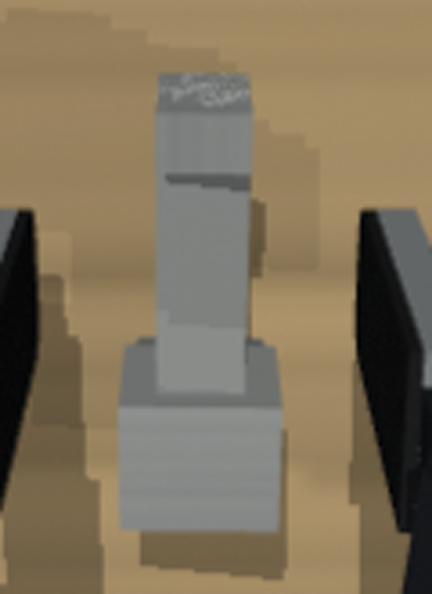

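```bash
python3 -m jog '[[0.0008,0.0008,0.0025,0,0.5],[0.0008,0.0008,0.0025,0,0.2],[0.0008,0.0008,0.0025,0,0.1],[0.0008,0.0008,0.0025,0,0],[0.0008,0.0008,0.0025,0,0],[0.0008,0.0008,0.0025,0,0],[0.0008,0.0008,0.0025,0,0],[0.0008,0.0008,0.0025,0,0]]' 60
python3 -m jog '[[0,0,-0.005,0,0],[0,0,-0.02,0,0],[0,0,-0.06,0,0],[0,0,-0.11,0,0],[0,0,-0.14,0,0],[0,0,-0.14,0.15,0],[0,0,-0.14,0.3,0],[0,0,-0.14,0.45,0],[0,0,-0.14,0.6,0],[0,0,-0.14,0.75,0],[0,0,-0.14,0.9,0],[0,0,-0.14,1.05,0],[0,0,-0.14,1.2,0],[0,0,-0.14,1.35,0],[0,0,-0.14,1.5,0],[0,0,-0.14,1.65,0],[0,0,-0.14,1.8,0],[0,0,-0.14,1.8,0]]' 60
python3 -c "
from h import *
go((563,-337.9,115),5.5)"
```

```text
time: 55.35
tool_pos: [644.6, 50.9, 19.8]
tcp_rot: [180.0, 0.8, 179.4]
ft_force: [-0.5, 1.5, 3.2]
finger_gap: 10.1
time: 57.15
tool_pos: [642.7, 50.9, 160.9]
tcp_rot: [179.1, -0.2, 76.2]
ft_force: [0.3, -0.2, 0.2]
finger_gap: 10.1
t 57.15 pos [642.7  50.9 160.9] rot [179.1  -0.2  76.2] j6 13.8 F [ 0.3 -0.2  0.2] gap 10.1
row [-0.3967, 0.015, 0.0446] turn 1.233 alt -1.908
```

```bash
python3 -m jog '[[-0.04,0,0,0.15,0],[-0.08,0.01,0,0.3,0],[-0.12,0.015,0,0.45,0],[-0.16,0.015,0,0.6,0],[-0.2,0.015,0,0.75,0],[-0.24,0.015,0,0.9,0],[-0.28,0.015,0,1.05,0],[-0.32,0.015,0,1.2,0],[-0.36,0.015,0,1.233,0],[-0.3967,0.015,0.01,1.233,0],[-0.3967,0.015,0.03,1.233,0],[-0.3967,0.015,0.046,1.233,0],[-0.3967,0.015,0.046,1.233,0],[-0.3967,0.015,0.046,1.233,0],[-0.3967,0.015,0.046,1.233,0]]' 60
python3 - <<'E'
from h import *
p=snap("wrist"); crop(p,"w26",150,120,370,285,3.5)
go((563.2,-337.9,67),5.5)
E
```

```text
time: 58.65
tool_pos: [564.0, -337.3, 114.8]
tcp_rot: [179.9, -0.9, 5.6]
ft_force: [0.4, -0.8, -0.3]
finger_gap: 9.8
t 58.7 pos [ 564.1 -337.5  115.1] rot [179.8  -1.    5.6] j6 48.6 F [-0.2 -0.7 -0.1] gap 10.0
row [-0.0017, 0.0001, 0.048] turn 0.002 alt -3.139
```

View pics/w26.png

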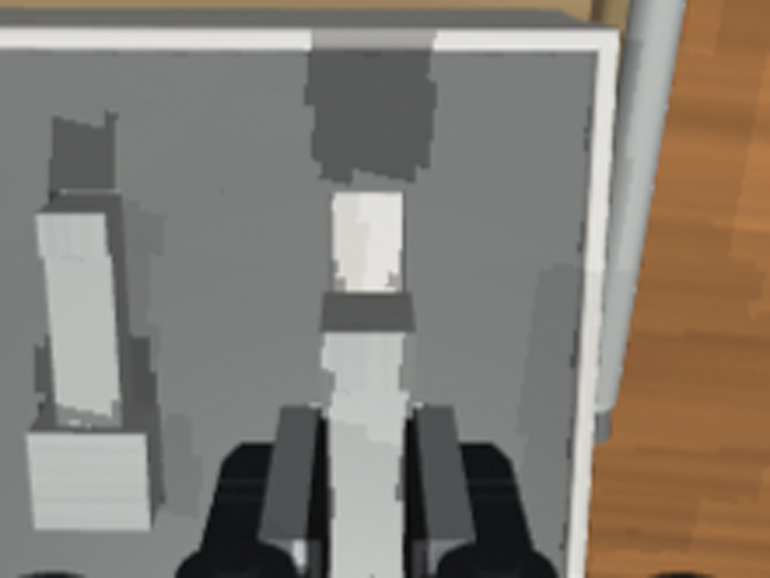

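```bash
python3 -m jog '[[0,0.0001,0.015,0,0],[0,0.0001,0.03,0,0],[0,0.0001,0.042,0,0],[0,0.0001,0.048,0,0],[0,0.0001,0.048,0,0],[0,0.0001,0.048,0,0]]' 60
python3 -m jog '[[0,0,0.002,0,0],[0,0,0.004,0,0],[0,0,0.006,0,0],[0,0,0.006,0,0]]' 60
```

```text
time: 59.3
tool_pos: [564.9, -337.7, 66.9]
tcp_rot: [179.9, -0.9, 5.6]
ft_force: [0.3, -0.4, -1.1]
finger_gap: 9.3
time: 59.7
tool_pos: [564.8, -337.6, 60.6]
tcp_rot: [179.9, -0.9, 5.6]
ft_force: [0.1, -0.1, -0.6]
finger_gap: 9.8
```

```bash
python3 -m jog '[[-0.0004,0,0.001,0,0],[-0.0004,0,0.002,0,0],[-0.0004,0,0.003,0,0],[-0.0004,0,0.004,0,0],[-0.0004,0,0.004,0,0]]' 60
python3 -m jog '[[0,0,0,0,0.2],[0,0,0,0,0.35],[0,0,0,0,0.35],[0,0,0,0,0.35],[0,0,-0.01,0,0.35],[0,0,-0.03,0,0.35],[0,0,-0.04,0,0.3],[0,0,-0.04,0,0],[0,0,-0.04,0,0],[0,0,-0.04,0,0],[0,0,-0.04,0,0]]' 60
python3 -c "
from h import *
p=snap('wrist');crop(p,'w27',130,80,380,300,3)
go((563.8,-337.8,60),5.5)"
```

```text
time: 60.2
tool_pos: [564.7, -337.8, 56.8]
tcp_rot: [179.9, -1.0, 5.6]
ft_force: [0.9, -0.1, 0.0]
finger_gap: 9.9
time: 61.3
tool_pos: [563.4, -337.3, 95.6]
tcp_rot: [179.9, -0.9, 5.6]
ft_force: [0.7, 0.4, -0.2]
finger_gap: 0.2
t 61.35 pos [ 563.5 -337.4   95.7] rot [179.9  -0.9   5.6] j6 48.6 F [0.7 0.5 0.1] gap -0.1
row [-0.0003, 0.0004, 0.0357] turn 0.002 alt -3.14
```

View pics/w27.png

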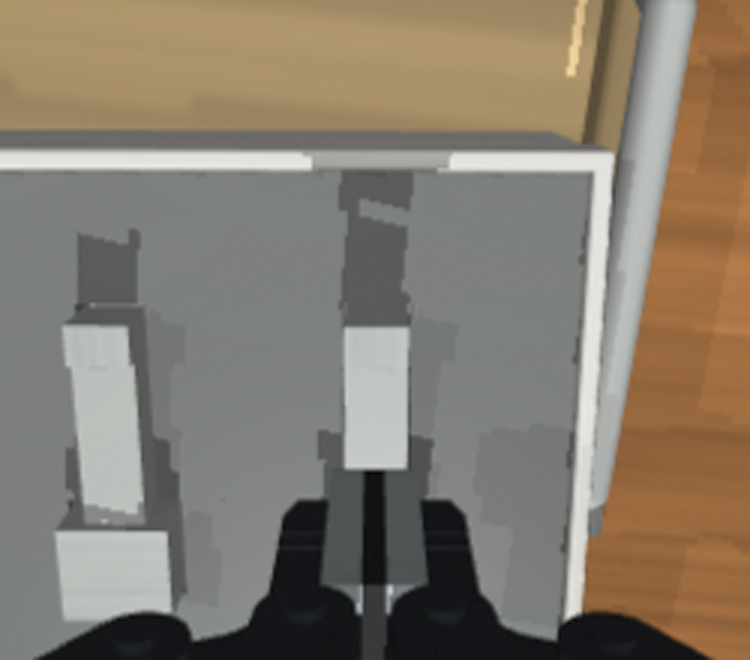

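```bash
python3 -m jog '[[0.0005,0.0004,0.015,0,0],[0.0005,0.0004,0.025,0,0],[0.0005,0.0004,0.029,0,0],[0.0005,0.0004,0.031,0,0],[0.0005,0.0004,0.033,0,0],[0.0005,0.0004,0.0355,0,0],[0.0005,0.0004,0.0355,0,0]]' 60
```

```text
time: 62.05
tool_pos: [564.4, -338.0, 63.1]
tcp_rot: [179.9, -0.9, 5.6]
ft_force: [-12.1, 5.3, 20.2]
finger_gap: -0.2
```

```bash
python3 -m jog '[[0,0,-0.02,0,0],[0,0,-0.07,0,0],[0,0,-0.12,0,0],[-0.04,-0.03,-0.16,0,0],[-0.08,-0.07,-0.167,0.08,0],[-0.09,-0.078,-0.167,0.09,0],[-0.09,-0.078,-0.167,0.09,0],[-0.09,-0.078,-0.167,0.09,0]]' 60
python3 - <<'E'
from h import *
p=snap("wrist"); crop(p,"w28",110,20,410,200,2.6)
s=snap("side"); crop(s,"s28",240,110,340,190,7)
t=snap("top"); crop(t,"t28",140,85,400,250,3)
go((0,0,0))
E
```

```text
time: 62.85
tool_pos: [464.8, -269.2, 229.5]
tcp_rot: [179.9, -1.0, 0.5]
ft_force: [-0.2, 0.0, 0.4]
finger_gap: -0.2
t 63.0 pos [ 465.3 -269.6  228.5] rot [180.   -0.9   0.5] j6 53.6 F [ 0.3 -0.7 -0.6] gap 0.2
row [-0.4666, -0.2735, 0.2212] turn 0.0 alt 0.0
```

View pics/w28.png

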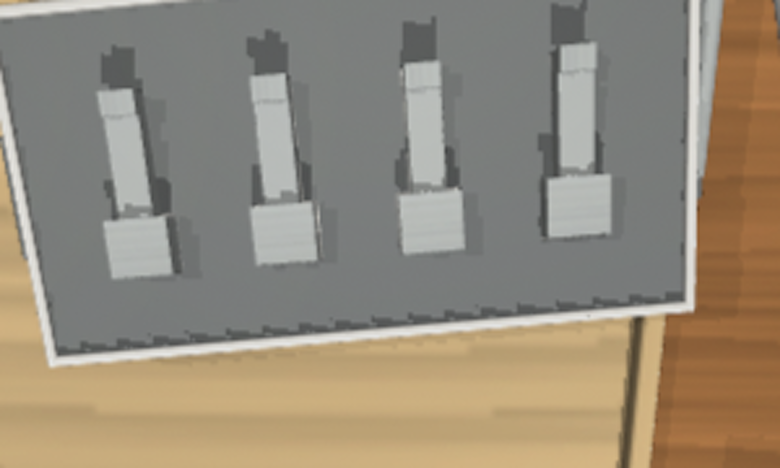

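View pics/s28.png

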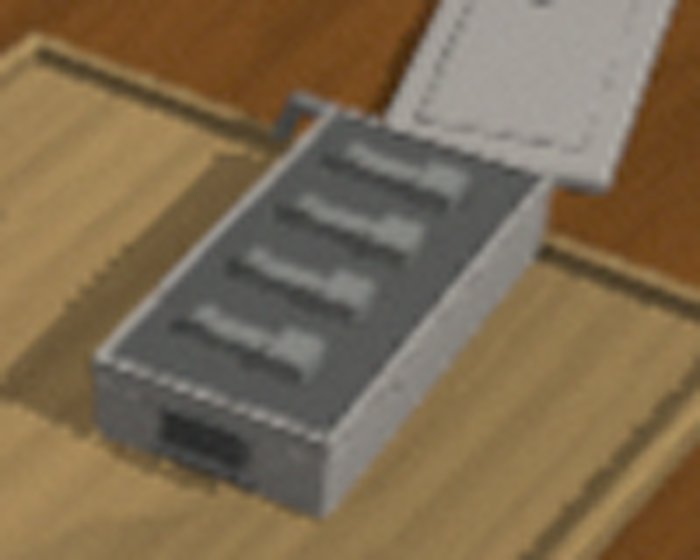

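View pics/t28.png

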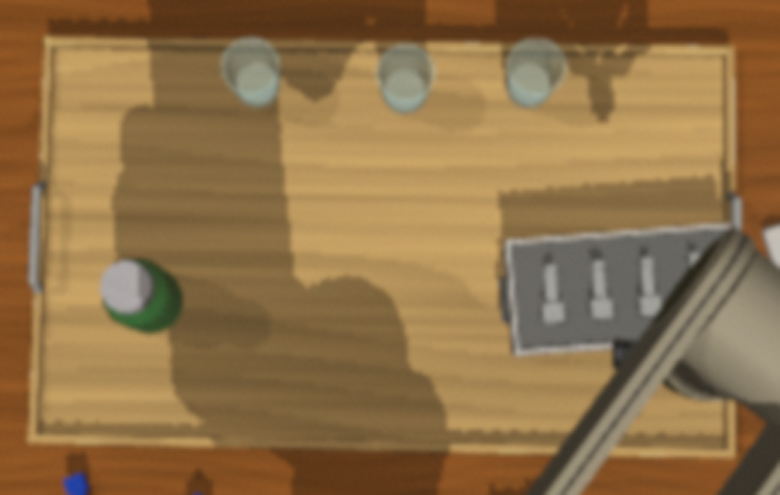

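```bash
python3 -c "
from h import *
go((532.3,260.2,230),46)"
```

```text
t 63.0 pos [ 465.3 -269.6  228.5] rot [180.   -0.9   0.5] j6 53.6 F [ 0.3 -0.7 -0.6] gap 0.2
row [0.0713, -0.5293, -0.0007] turn -0.795 alt 2.347
```

```bash
python3 -m jog '[[0.01,-0.05,-0.001,0,1],[0.02,-0.1,-0.001,-0.1,1],[0.03,-0.15,-0.001,-0.2,1],[0.04,-0.2,-0.001,-0.3,1],[0.05,-0.25,-0.001,-0.4,1],[0.06,-0.3,-0.001,-0.5,1],[0.07,-0.35,-0.001,-0.6,1],[0.0713,-0.4,-0.001,-0.7,1],[0.0713,-0.45,-0.001,-0.795,1],[0.0713,-0.5,-0.001,-0.795,1],[0.0713,-0.529,-0.001,-0.795,1],[0.0713,-0.529,-0.001,-0.795,1],[0.0713,-0.529,-0.001,-0.795,1],[0.0713,-0.529,-0.001,-0.795,1]]' 60
python3 -c "
from h import *
go((532.3,260.2,142),46)"
```

```text
time: 64.4
tool_pos: [532.7, 259.2, 229.7]
tcp_rot: [179.3, -0.5, 46.0]
ft_force: [-0.5, -1.0, 0.4]
finger_gap: 85.1
t 64.4 pos [532.7 259.2 229.7] rot [179.3  -0.5  46. ] j6 65.3 F [-0.5 -1.   0.4] gap 85.1
row [-0.0004, -0.002, 0.0877] turn -0.0 alt 3.141
```

```bash
python3 -m jog '[[-0.0004,-0.002,0.02,0,1],[-0.0004,-0.002,0.05,0,1],[-0.0004,-0.002,0.075,0,1],[-0.0004,-0.002,0.085,0,1],[-0.0004,-0.002,0.087,0,1],[-0.0004,-0.002,0.087,0,1],[-0.0004,-0.002,0.087,0,0.6],[-0.0004,-0.002,0.087,0,0.3],[-0.0004,-0.002,0.087,0,0.3],[-0.0004,-0.002,0.087,0,0.3],[-0.0004,-0.002,0.087,0,0.3],[-0.0004,-0.002,0.087,0,0.3],[-0.0004,-0.002,0.087,0,0.3],[-0.0004,-0.002,0.087,0,0.3]]' 40
python3 -m jog '[[0,0,0.0008,0.02,0.3],[0,0,0.001,0.04,0.3],[0,0,0.001,0.06,0.3],[0,0,0.001,0.08,0.3],[0,0,0.001,0.08,0.3]]' 40
python3 -c "
from h import *
go((532.3,260.2,142),46);print(r.sense()['wrist_torque'])"
```

```text
time: 65.8
tool_pos: [532.9, 260.7, 144.4]
tcp_rot: [179.3, -0.6, 46.0]
ft_force: [-1.8, -1.2, 6.1]
finger_gap: 50.7
time: 66.3
tool_pos: [533.3, 260.2, 144.4]
tcp_rot: [179.3, -0.7, 41.3]
ft_force: [-3.0, -4.0, 6.5]
finger_gap: 50.4
t 66.3 pos [533.3 260.2 144.4] rot [179.3  -0.7  41.3] j6 70.1 F [-3.  -4.   6.5] gap 50.4
row [-0.0008, -0.0007, 0.0023] turn -0.081 alt 3.06
[-0.96466351  0.1097237  -0.05329948]
```

```bash
python3 -m jog '[[0,-0.0005,0.0012,0.04,0.3],[0,-0.0005,0.0012,0.08,0.3],[0,-0.0005,0.0012,0.12,0.3],[0,-0.0005,0.0012,0.12,0.3]]' 60
python3 -c "
from h import *
print(r.sense()['wrist_torque'])"
python3 -m jog '[[0,-0.0005,0.001,0.04,0.3],[0,-0.0005,0.001,0.08,0.3],[0,-0.0005,0.001,0.12,0.3],[0,-0.0005,0.001,0.12,0.3]]' 60
python3 -c "
from h import *
print(r.sense()['wrist_torque'])"
```

```text
time: 66.7
tool_pos: [533.5, 260.3, 144.5]
tcp_rot: [179.3, -0.9, 34.3]
ft_force: [-2.7, -3.0, 8.6]
finger_gap: 50.3
[-0.89194761  0.24377345 -0.42696982]
time: 67.1
tool_pos: [533.7, 260.5, 144.5]
tcp_rot: [179.3, -1.0, 27.3]
ft_force: [-3.0, -3.6, 6.4]
finger_gap: 50.2
[-0.77932189  0.22331974 -0.38665231]
```

```bash
python3 -m jog '[[0,0,0,0,0.6],[0,0,0,0,1],[0,0,0,0,1],[0,0,0,0,1],[0,0,0,0,1],[0,0,-0.03,0,1],[0,0,-0.08,0,1],[0,0,-0.13,0,1],[-0.03,0.03,-0.16,0,1],[-0.06,0.06,-0.16,0,1],[-0.06,0.06,-0.16,0,1],[-0.06,0.06,-0.16,0,1]]' 60
python3 - <<'E'
from h import *
s=snap("side","s30"); w=snap("wrist","w30")
# cap top centre seen by side, expected z=164
crop(s,"s30c",140,170,240,290,5); print(proj(s,[532,260.6,164]),proj(s,[532,260.6,168]))
E
```

```text
time: 68.3
tool_pos: [504.7, 179.5, 304.6]
tcp_rot: [179.3, -1.1, 27.2]
ft_force: [1.1, 0.2, -0.2]
finger_gap: 85.6
[176.30369606 219.43988349] [176.06005849 218.26858234]
```

View pics/s30c.png

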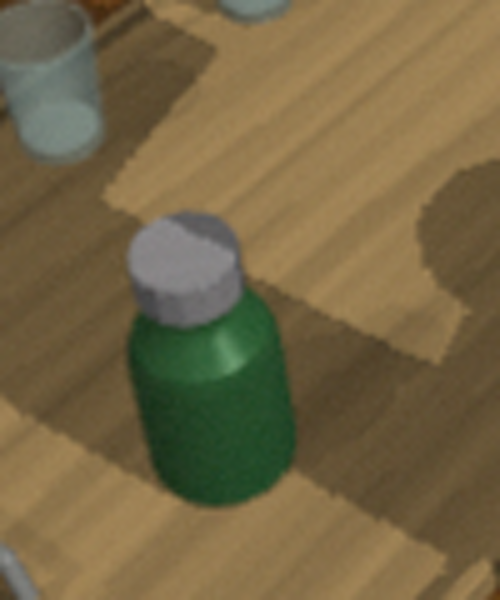

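View pics/s30.png

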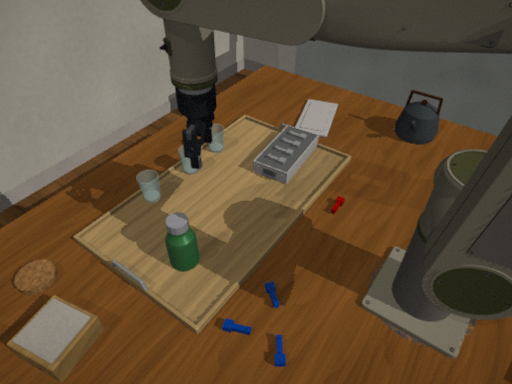

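```bash
python3 -c "
from bench import r
print(r.hand_in())"
```

```text
the job is handed in; nothing more can be done
None
```

I closed up the tray and handed the job in at about 68 s: the cap is screwed home and all four rests are pressed into cutouts. The hand-in gives no verdict.

**Cap:** I set it on the neck and turned it back about 38°, where it dropped 8 mm into the thread. I then screwed it forward about 100°, and it went down a further 4 mm or so to the stop. Before handing in I gripped it again and turned it clockwise. It did not sink under 6–9 N of push, the wrist torque levelled off at about 0.4 N m, and the fingers slipped on it.

**Rests:** All four were there, and each went into its own cutout. I pressed each one on its saddle with 18–25 N, and the saddle ended at z = 63.0–63.1 mm, against 63 expected. The last pictures show all four level, the cap straight, and the glasses standing where they were.

**What went wrong or disagreed:**
- My first grip on the second rest ended about 4 mm too high, so I set it down and gripped it again.
- The wrist camera was about 1–2 mm off the measured tool positions. I corrected for that.
- The tool picked up about 1° of tilt during the cap work and kept it.
- The wrist torque near the end of screwing was erratic, which is why I did the second grip test.
- I did not probe the rest ends separately for tilt.

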